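# Rack the grinding rods

### The arm

A 6-joint arm with a two-finger parallel gripper is mounted at the origin on a cart in front of the work surface, level with it; the furniture and walls round the work are solid. World frame = base frame: x ahead of the robot, y to its left, z up, the work surface at z = 0. Lengths are in m, angles in rad, forces in N, time in s.
With the tool pointing down it reaches from about 0.25 to 0.725 m from the base axis. Payload 4 kg.
Tool frame: the origin (TCP) lies midway between the tips of the shut fingers; the grasp point (between the pads) lies 19 mm behind it; z points along the fingers, y is the line along which they close (so a half turn about z gives the same grasp; the last joint's range is limited). The gripper opens to 85 mm and grips with 20 to 120 N. Pads are 22 mm wide; open, the fingers measure 114 mm over their backs; the gripper's body (76 mm by 85 mm) begins 54 mm behind the grasp point. The pads swing forward as they close: fully open they stand 13 mm farther back than shut.
Start: joints at [1.232, 0.241, 0.005, 1.335, 0, 1.571], TCP at [0.166, 0.472, 0.231] pointing down, gripper open.
Joint ranges: [-2.72, 2.72], [-1.05, 1.87], [-1.09, 1.28], [-1.99, 2.15], [-1.42, 1.44], [-3.14, 3.14]. Speed limits (rad/s): [2.79, 2.79, 3.14, 3.14, 3.14, 3.14].

### API

Orientations are given as a unit quaternion [x, y, z, w].
In Python, from workcell import bot gives the robot as it stands. The module is installed in compiled form; this text tells all that it offers.
- The arm moves only by the tool drive_tool, never from a script. Its arguments are lists of equal length, an entry for each row: "slide": the shift along the tool's x, y, z scaled (see below), a list of three; "rotation": the turn, a rotation vector about the tool's x, y, z scaled (see below), a list of three. A call has exactly 8 rows; each row is the pose to reach, as a shift and turn from the pose commanded when the call began, along the tool's axes at that moment; what a row does not reach only later rows make up. The controller multiplies each number of a shift by 250 mm and each number of a turn by 0.5 rad. A row lasts 1/8 s, in which the tool goes at most 62.5 mm and 10.7 degrees, less where a joint would pass 70% of its speed; a pose out of reach is approached as far as the arm can. A call with a number of a shift or a turn outside -1 to 1 is refused whole. A call with a gripper value outside its range is refused whole. "gripper" is the opening, from 0 (shut) to 1 (fully open), set as the call begins (left out, the last holds). The fingers move at their own pace and stop on an object; the grip force is fixed at half the most. Time passes only in rows, so rows that repeat a pose let the fingers close, or fill a call up. It gives the time, the measured TCP pose, the force, the opening and the grip force at its end, in the units of the state.
- bot.get_obs(): the state, without advancing time (a new reading comes with each control period).
- bot.camera(name): name is "scene" or "top" or "wrist"; returns a dict with "image" (420x560x3 uint8, red, green, blue), "z_map" (420x560 float32, m along the optical axis (not along the pixel's ray), 0 where there is no reading), "camera_matrix" (3x3 intrinsics, pixels), "xyz" and "orientation" of the camera in the world. Camera axes: x right, y up, looking along -z (the intrinsics and any distortion apply to the point x, -y, -z); pixel columns grow to the right and rows downward; lengths in m; the calibration is good to about 2 mm. A picture is of the moment at which its call begins.
- bot.job_done(): hands the job in; it is judged then, once.
The state is a dict: "clock": time; "joint_pos": joint angles; "joint_vel": joint speeds; "tau": joint torques, N m; "eef_pos": TCP position; "tool_rot": TCP orientation; "ft_force": force on the tool from outside, world axes, zero at the start; "ft_torque": the same for the moment, N m; "grip_width": finger opening in m; "grasp_force": force on a finger pad.
Only numpy, scipy, OpenCV 4.12 (cv2) and the standard library are available. Lean on these libraries where they do the work, as an engineer would, in place of code of your own. Each camera call takes 0.05 s, during which the arm holds its last target. There are 200 camera calls.

### The job

First slide the fence of the grooved rack to its scribed marks, then tighten both of its clamps fully. Then, for each scoop in turn, lift it and tip it over the high end of the rack so that its rods roll down and settle each in a groove of its own, between the fence and the far wall; then set the empty scoop back level on the bench. Put right any rod that has not dropped into a groove, and leave the other things where they stand.

Things in the scene. Friction and masses are not known exactly. Their poses are not given: they have to be found in the camera images.
- rack: Fixed grooved rack: a dark base plate 266 x 280 mm with a sloping grey bed on it. Origin on the bench below the middle of the bed; x along the grooves (the fence side is -x, the far wall +x), y towards the high end, z up. The base plate's top is at z = 10 mm; it reaches from x = -186 to 80 mm and y = -140 to 140 mm.
- bed: Sloping bed of the rack, turned 0.34 rad about x so that it rises towards +y. Origin on the groove floor at the channel's middle, 58 mm above the bench; x along the grooves, y up the slope, z square to the bed. Seven parallel grooves along x, middles at y = -103, -75, -47, -19, 9, 37, 65 mm, 21 mm wide, 16 mm deep; lands between 7 mm wide. A rod in a groove stands 2 mm above the lands; others roll over it.
- channel (a point): Middle of the lands' tops (bed frame 0, 0, 16 mm). In the bed's frame: pouring apron, y = 75 to 130 mm, top level with the lands; low-end stop wall, inner face y = -113 mm, top z = 44 mm, cut down to z = 16 mm over x = -22 to 22 mm; far side wall, inner face x = +66 mm, y = -113 to 102 mm, top z = 34 mm; fence, inner face x = -66 mm when at its marks, y = -107 to 93 mm, top z = 32 mm.
- fence (a joint): Slide of the steel fence along the rack's +x, m; range 0 to 0.05; 0 = farthest from the far wall. At 0.035 it is at its marks: the outer edges of its two slotted feet are then in line with the pale scribed lines on the base plate. It moves with about 4 N and stays where it is left.
- fence_grip (a point): Grip point on the fence, in the fin that stands up from its rail. The fin is 12 mm thick along the rack's x, 40 mm long along y and its top is 11 mm above this point; the rail's top is 20 mm below the point and the lands 35 mm below it.
- scoop_a_lip (a point): Middle of the lip edge of scoop_a, 61 mm to -y of the handle bar and 70 mm below its middle; the underside of the lip is about 5 mm lower. Rods poured slowly with the lip parallel to the grooves (within about 0.1 rad) and close over the apron roll straight and drop in; poured askew they may jam across the grooves.
- scoop_b_lip (a point): The same point on scoop_b.
- clamp_low (a joint): Clamp screw with a black bar grip on a tall stem, on the fence's slotted foot at the low end, rad; 0 = loose (bar along the rack's x), grows as it is turned clockwise seen from above, hard stop at 1.4; it is tight from 1.1 on. Turns with about 0.06 N m and stays.
- clamp_low_grip (a point): Middle of that clamp's bar grip, on its upright turning axis, 87 mm above the bench, 132 mm to -x and 70 mm to -y of the rack's origin. The bar is 46 mm long, 12 mm thick, 28 mm high, its top 13 mm above this point; it lies along this point's x axis.
- clamp_high (a joint): Clamp screw with a black bar grip on a tall stem, on the fence's slotted foot at the high end, rad; 0 = loose (bar along the rack's x), grows as it is turned clockwise seen from above, hard stop at 1.4; it is tight from 1.1 on. Turns with about 0.06 N m and stays.
- clamp_high_grip (a point): Middle of that clamp's bar grip, on its upright turning axis, 87 mm above the bench, 132 mm to -x and 75 mm to +y of the rack's origin. The bar is 46 mm long, 12 mm thick, 28 mm high, its top 13 mm above this point; it lies along this point's x axis.
- scoop_a: Loose steel scoop, 160 g, on the robot's left: tray 102 mm wide (x), 119 mm long (y), floor 3 mm, back wall (+y), sides 24 mm high. Handle bar across it along x, its middle 78 mm straight above the origin (which is under the floor), 12 mm thick (y), 20 mm high, 96 mm long. At the front (-y) the floor turns up 5 mm to a lip that holds the rods while level; tipped over 0.3 rad, lip down, they roll out.
- rod_0: White ceramic rod 18 mm in diameter, 90 mm long, about 70 g; origin at its middle, x along it. It starts in scoop_a, lying across it; may be absent (4 to 6 of the six rods are there).
- rod_1: White ceramic rod 18 mm in diameter, 90 mm long, about 70 g; origin at its middle, x along it. It starts in scoop_a, lying across it; may be absent (4 to 6 of the six rods are there).
- rod_2: White ceramic rod 18 mm in diameter, 90 mm long, about 70 g; origin at its middle, x along it. It starts in scoop_a, lying across it; may be absent (4 to 6 of the six rods are there).
- scoop_b: Loose steel scoop, 160 g, on the robot's right: tray 102 mm wide (x), 119 mm long (y), floor 3 mm, back wall (+y), sides 24 mm high. Handle bar across it along x, its middle 78 mm straight above the origin (which is under the floor), 12 mm thick (y), 20 mm high, 96 mm long. At the front (-y) the floor turns up 5 mm to a lip that holds the rods while level; tipped over 0.3 rad, lip down, they roll out.
- rod_3: White ceramic rod 18 mm in diameter, 90 mm long, about 70 g; origin at its middle, x along it. It starts in scoop_b, lying across it; may be absent (4 to 6 of the six rods are there).
- rod_4: White ceramic rod 18 mm in diameter, 90 mm long, about 70 g; origin at its middle, x along it. It starts in scoop_b, lying across it; may be absent (4 to 6 of the six rods are there).
- rod_5: White ceramic rod 18 mm in diameter, 90 mm long, about 70 g; origin at its middle, x along it. It starts in scoop_b, lying across it; may be absent (4 to 6 of the six rods are there).
- vial: Bystander, to be left alone: small capped glass vial, 27 mm wide and 61 mm tall; origin under its middle.
- tape: Bystander, to be left alone: yellow tape roll, 73 mm wide and 20 mm high; origin under its middle.
- stopwatch: Bystander, to be left alone: small white timer, 66 mm square and 20 mm high; origin under its middle.
- bottle: Bystander, to be left alone: white plastic bottle, 60 mm wide and 108 mm tall; origin under its middle.
- pen: Bystander, to be left alone: blue and white pen, 133 mm long; origin under its middle.

How it is judged:
By the outcome, as a careful person would: the job done as asked, in the order asked, and still so for the second after the job is handed in, with the robot touching nothing.
Of rod_0, rod_1, rod_2, rod_3, rod_4, rod_5 only 4 to 6 are there at a start; the rules pass over those that are not, and their reading is None.
At some moment in a run one of scoop_a, scoop_b may be knocked a few centimetres aside while the robot is not near it.
It also fails if it takes over 200 s, if anything falls off the work surface, if the arm or the gripper's body presses on something with over 40 N, if the wrist force passes 120 N, or if a joint passes its speed limit or range.

## Working session

There is one attempt and no reset: what is moved stays moved. The work goes in short steps, Python scripts to look and compute and a tool call to move; the robot and the scene stay as the last step left them, time stands still between calls to the robot, and variables do not carry over. Pictures are saved under pics/ and viewed, at most 14 in all, crops included, and the job is handed in when it is done.

Besides the shell and the picture viewer there is one more tool, called after ">>>" by a JSON object that holds its "name" and its "arguments", one argument or row to a line. drive_tool: Moves the arm, as the interface text tells. Shifts and turns lie within -1 to 1; 1 stands for 250 mm of shift or 0.5 rad of turn. Its arguments: {"type":"object","properties":{"slide":{"type":"array","items":{"type":"array","items":{"type":"number"}}},"rotation":{"type":"array","items":{"type":"array","items":{"type":"number"}}},"gripper":{"type":"number"}},"required":["slide","rotation"]}

```bash
mkdir -p pics; cat > h.py <<'E'
import numpy as np, cv2
from scipy.spatial.transform import Rotation as R
from workcell import bot
def cam(n):
    c=bot.camera(n); return c
def cloud(c):
    K=c["camera_matrix"];z=c["z_map"];v,u=np.indices(z.shape)
    x=(u-K[0,2])/K[0,0]*z; y=(v-K[1,2])/K[1,1]*z
    P=np.stack([x,-y,-z],-1)
    return P@R.from_quat(c["orientation"]).as_matrix().T+c["xyz"]
def save(c,n,crop=None,s=1):
    im=c["image"][...,::-1]
    if crop: im=im[crop[1]:crop[3],crop[0]:crop[2]]
    cv2.imwrite("pics/"+n,cv2.resize(im,None,fx=s,fy=s,interpolation=cv2.INTER_CUBIC))
E
python3 - <<'E'
from h import *
for n in("top","scene"):
    c=cam(n);save(c,n+"0.png",s=1.4);np.savez(n+"0.npz",P=cloud(c),im=c["image"]);print(n,c["xyz"],c["orientation"],c["camera_matrix"][0,0])
o=bot.get_obs();print(o["tool_rot"],o["eef_pos"],o["grip_width"])
E
```

```text
top [ 0.32972908 -0.0210681   1.61315283] [-0.0463699   0.04129115  0.71473412 -0.69663477] 416.24273750165884
scene [-0.09990176 -0.58746395  0.94399172] [ 0.36361228 -0.15479517 -0.380896    0.83590837] 398.6539252027821
[ 1.68570228e-01  9.85689211e-01 -9.12328901e-04 -1.55468113e-04] [0.16598359 0.47105096 0.23053028] 0.08504030527949001
```

View pics/top0.png

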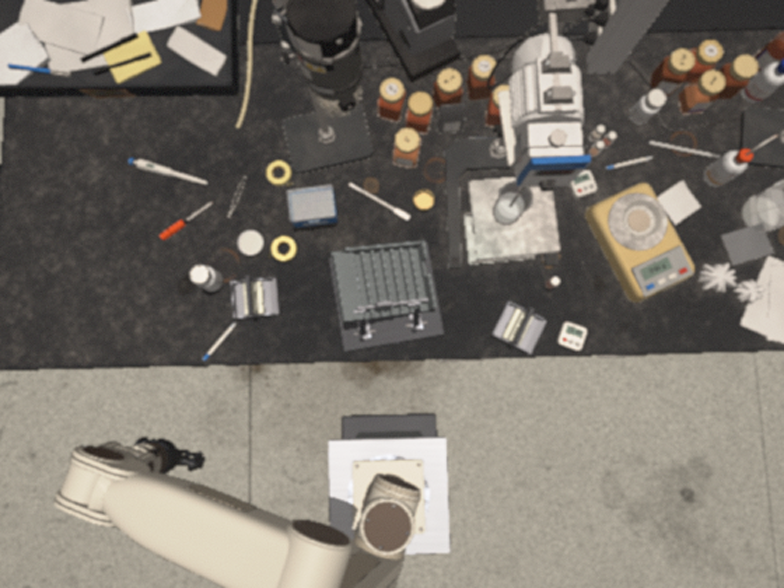

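View pics/scene0.png

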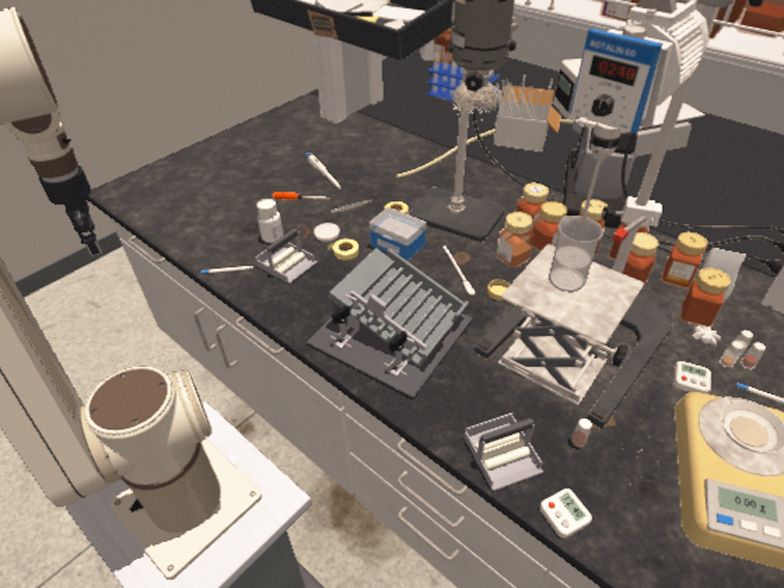

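The top view shows the rack at about (385,292), scoop_a at (255,298), and scoop_b at (519,327), in picture pixels. The robot is at the bottom and the rack's high end is on the left. Next I'll measure rough poses.

```bash
python3 - <<'E'
from h import *
d=np.load("top0.npz");P=d["P"];im=d["im"]
def px(u,v): return P[int(v/1.4),int(u/1.4)].round(3)
for n,p in dict(A=(255,298),B=(519,327),lowcl=(418,322),hicl=(365,328),p1=(333,252),p2=(425,242),p3=(440,335),p4=(343,348),bottle=(207,277),tape=(285,248),sw=(573,336),vial=(554,282),pen=(218,342),jack=(510,240),box=(312,205)).items(): print(n,px(*p))
def rect(u0,v0,u1,v1,zl,zh):
    s=P[int(v0/1.4):int(v1/1.4),int(u0/1.4):int(u1/1.4)].reshape(-1,3)
    s=s[(s[:,2]>zl)&(s[:,2]<zh)]
    return len(s),cv2.minAreaRect(s[:,:2].astype(np.float32)*1000),np.median(s,0).round(3)
print("plate",rect(320,230,455,360,.006,.2))
print("A",rect(228,268,284,325,.008,.2));print("Ah",rect(228,268,284,325,.07,.12))
print("B",rect(485,290,550,360,.008,.2));print("Bh",rect(485,290,550,360,.07,.12))
print("zs bench",np.median(P[150:160,190:225,2]))
E
```

```text
A [0.544 0.357 0.018]
B [ 0.444 -0.364  0.022]
lowcl [ 0.456 -0.087  0.099]
hicl [0.445 0.052 0.096]
p1 [0.646 0.133 0.104]
p2 [ 0.679 -0.114  0.063]
p3 [ 0.427 -0.151  0.004]
p4 [0.399 0.115 0.008]
bottle [0.59  0.463 0.11 ]
tape [ 0.684  0.278 -0.   ]
sw [ 0.413 -0.513  0.018]
vial [ 0.558 -0.455  0.065]
pen [0.423 0.462 0.012]
jack [ 0.642 -0.313  0.22 ]
box [0.784 0.19  0.081]
plate (5366, ((546.3882446289062, -6.6388092041015625), (376.5901794433594, 361.7080078125), 88.5540771484375), array([ 0.543, -0.006,  0.049]))
A (577, ((550.9491577148438, 360.746337890625), (156.58822631835938, 152.3362274169922), 0.25795936584472656), array([0.543, 0.355, 0.021]))
Ah (113, ((541.1202392578125, 357.84259033203125), (101.58038330078125, 14.25383472442627), 3.5005035400390625), array([0.542, 0.356, 0.087]))
B (611, ((456.9237365722656, -362.09130859375), (173.4815673828125, 182.27801513671875), 86.91535186767578), array([ 0.444, -0.36 ,  0.019]))
Bh (108, ((442.43609619140625, -366.62542724609375), (13.525688171386719, 102.40534210205078), 62.55058288574219), array([ 0.442, -0.365,  0.088]))
zs bench 0.016617342455259032
```

```bash
cat >> h.py <<'E'
import json
def down(a):
    "quat: tool pointing down, tool y at world angle a"
    y=np.array([np.cos(a),np.sin(a),0]);z=np.array([0,0,-1.]);return R.from_matrix(np.c_[np.cross(y,z),y,z])
def now():
    o=bot.get_obs();return o["eef_pos"],R.from_quat(o["tool_rot"])
def plan(targets,start=None,ramp=8):
    "targets: list of (pos,R), one or more calls each; prints rows (ramp = rows over which to get there)"
    p,q=start or now()
    for pt,qt in targets:
        while 1:
            s=q.inv().apply(np.array(pt)-p)/.25;r=(q.inv()*qt).as_rotvec()/.5
            m=max(abs(s).max(),abs(r).max());f=min(1,.99/m if m>0 else 1)
            s,r=np.round(s*f,3),np.round(r*f,3)
            g=[min(1,(i+1)/ramp) for i in range(8)]
            print("slide",json.dumps([[float(round(x*k,3)) for x in s] for k in g]).replace(" ",""),"rot",json.dumps([[float(round(x*k,3)) for x in r] for k in g]).replace(" ",""))
            p=p+q.apply(s*.25);q=q*R.from_rotvec(r*.5)
            if f==1:break
    return p,q
E
python3 - <<'E'
from h import *
plan([([.38,.0,.40],down(.095))],ramp=1)
E
```

```text
slide [[-0.624,-0.65,-0.294],[-0.624,-0.65,-0.294],[-0.624,-0.65,-0.294],[-0.624,-0.65,-0.294],[-0.624,-0.65,-0.294],[-0.624,-0.65,-0.294],[-0.624,-0.65,-0.294],[-0.624,-0.65,-0.294]] rot [[-0.001,0.001,0.99],[-0.001,0.001,0.99],[-0.001,0.001,0.99],[-0.001,0.001,0.99],[-0.001,0.001,0.99],[-0.001,0.001,0.99],[-0.001,0.001,0.99],[-0.001,0.001,0.99]]
slide [[-0.858,-0.276,-0.294],[-0.858,-0.276,-0.294],[-0.858,-0.276,-0.294],[-0.858,-0.276,-0.294],[-0.858,-0.276,-0.294],[-0.858,-0.276,-0.294],[-0.858,-0.276,-0.294],[-0.858,-0.276,-0.294]] rot [[-0.002,0.001,0.99],[-0.002,0.001,0.99],[-0.002,0.001,0.99],[-0.002,0.001,0.99],[-0.002,0.001,0.99],[-0.002,0.001,0.99],[-0.002,0.001,0.99],[-0.002,0.001,0.99]]
slide [[-0.263,0.049,-0.088],[-0.263,0.049,-0.088],[-0.263,0.049,-0.088],[-0.263,0.049,-0.088],[-0.263,0.049,-0.088],[-0.263,0.049,-0.088],[-0.263,0.049,-0.088],[-0.263,0.049,-0.088]] rot [[-0.0,0.0,0.294],[-0.0,0.0,0.294],[-0.0,0.0,0.294],[-0.0,0.0,0.294],[-0.0,0.0,0.294],[-0.0,0.0,0.294],[-0.0,0.0,0.294],[-0.0,0.0,0.294]]
```

>>> {"name": "drive_tool", "arguments": {
  "slide": [
    [-0.3, -0.3, -0.15],
    [-0.624, -0.65, -0.294],
    [-0.624, -0.65, -0.294],
    [-0.624, -0.65, -0.294],
    [-0.624, -0.65, -0.294],
    [-0.624, -0.65, -0.294],
    [-0.624, -0.65, -0.294],
    [-0.624, -0.65, -0.294]
  ],
  "rotation": [
    [0, 0, 0.99],
    [0, 0, 0.99],
    [0, 0, 0.99],
    [0, 0, 0.99],
    [0, 0, 0.99],
    [0, 0, 0.99],
    [0, 0, 0.99],
    [0, 0, 0.99]
  ],
  "gripper": 1
}}

```text
clock: 1.1
eef_pos: [0.2588, 0.2671, 0.3042]
tool_rot: [0.404, 0.915, -0.001, -0.0]
ft_force: [0.7, -1.1, -0.5]
grip_width: 0.0853
grasp_force: 0.0
```

>>> {"name": "drive_tool", "arguments": {
  "slide": [
    [-0.858, -0.276, -0.294],
    [-0.858, -0.276, -0.294],
    [-0.858, -0.276, -0.294],
    [-0.858, -0.276, -0.294],
    [-0.858, -0.276, -0.294],
    [-0.858, -0.276, -0.294],
    [-0.858, -0.276, -0.294],
    [-0.858, -0.276, -0.294]
  ],
  "rotation": [
    [0, 0, 0.99],
    [0, 0, 0.99],
    [0, 0, 0.99],
    [0, 0, 0.99],
    [0, 0, 0.99],
    [0, 0, 0.99],
    [0, 0, 0.99],
    [0, 0, 0.99]
  ]
}}

```text
clock: 2.1
eef_pos: [0.3519, 0.0623, 0.378]
tool_rot: [0.615, 0.788, -0.0, -0.0]
ft_force: [0.5, -0.3, -0.4]
grip_width: 0.0853
grasp_force: 0.0
```

>>> {"name": "drive_tool", "arguments": {
  "slide": [
    [-0.263, 0.049, -0.088],
    [-0.263, 0.049, -0.088],
    [-0.263, 0.049, -0.088],
    [-0.263, 0.049, -0.088],
    [-0.263, 0.049, -0.088],
    [-0.263, 0.049, -0.088],
    [-0.263, 0.049, -0.088],
    [-0.263, 0.049, -0.088]
  ],
  "rotation": [
    [0, 0, 0.294],
    [0, 0, 0.294],
    [0, 0, 0.294],
    [0, 0, 0.294],
    [0, 0, 0.294],
    [0, 0, 0.294],
    [0, 0, 0.294],
    [0, 0, 0.294]
  ]
}}

```text
clock: 3.1
eef_pos: [0.38, 0.0005, 0.4003]
tool_rot: [0.673, 0.74, 0.0, 0.0]
ft_force: [-0.2, 0.5, 0.0]
grip_width: 0.0852
grasp_force: 0.0
```

```bash
python3 - <<'E'
from h import *
c=cam("wrist");save(c,"w1.png",s=1.4);np.savez("w1.npz",P=cloud(c),im=c["image"]);print(c["xyz"],c["orientation"],c["camera_matrix"][0,0])
o=bot.get_obs();print(o["clock"],o["joint_pos"],o["eef_pos"],o["tool_rot"])
E
```

```text
[0.37334899 0.07229287 0.54261504] [-0.14502868 -0.00659018  0.04719927  0.98827905] 328.8634366591596
3.15 [ 1.07855021e-03 -1.00624371e-02  1.52478644e-01  1.73336170e+00
  1.19791173e-05  1.47675359e+00] [0.37997267 0.00041346 0.4003084 ] [ 6.72689413e-01  7.39924965e-01 -3.75391363e-06 -1.30135355e-05]
```

View pics/w1.png

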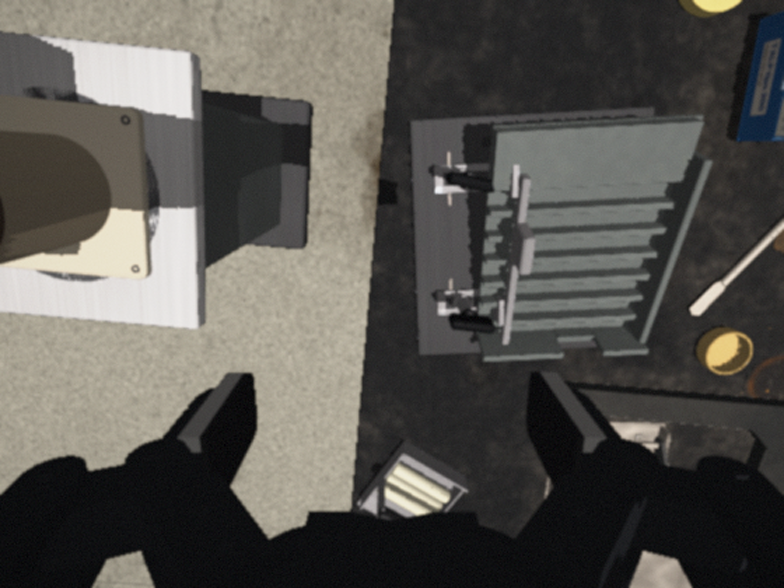

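Wrist view: the rack's clamp grips are at about (470,182) high and (472,322) low. The fence fin is at about (526,250), scoop_b is at the bottom at (415,485), and the scribed lines are at (450,155–200) and (450,280–310). I'll fit the rack pose to the depth.

```bash
cat > fit.py <<'E'
from h import *
from scipy.optimize import minimize
cy=np.array([-103,-75,-47,-19,9,37,65.])
def tobed(p):
    q=p-[0,0,58];c,s=np.cos(.34),np.sin(.34);return np.stack([q[:,0],c*q[:,1]+s*q[:,2],-s*q[:,1]+c*q[:,2]],-1)
def res(t,P):
    c,s=np.cos(t[2]),np.sin(t[2]);d=P[:,:2]-t[:2]
    r=np.c_[d[:,0]*c+d[:,1]*s,-d[:,0]*s+d[:,1]*c,P[:,2]-t[3]]
    b=tobed(r);x,y=b[:,0],b[:,1]
    g=np.abs(y[:,None]-cy).min(1)<10.5
    zb=np.where(g,0,16.)
    inb=(abs(x)<64)&(y>-112)&(y<130)
    wall=(x>66)&(x<74)&(y>-113)&(y<102)
    inp=(r[:,0]>-186)&(r[:,0]<80)&(abs(r[:,1])<140)
    e=np.where(inb,b[:,2]-zb,np.where(wall,b[:,2]-34,np.where(inp,r[:,2]-10,r[:,2])))
    return np.minimum(abs(e),12)
def fit(P,t0):
    best=None
    for dx in(-6,0,6):
        for dy in(-6,0,6):
            m=minimize(lambda t:res(t,P).mean(),np.array(t0)+[dx,dy,0,0],method="Nelder-Mead",options=dict(initial_simplex=np.array(t0)+[dx,dy,0,0]+np.array([[0,0,0,0],[5,0,0,0],[0,5,0,0],[0,0,.04,0],[0,0,0,2]])))
            if best is None or m.fun<best.fun:best=m
    return best
E
python3 - <<'E'
from fit import *
P=np.load("w1.npz")["P"].reshape(-1,3)*1000
P=P[(abs(P[:,0]-540)<190)&(abs(P[:,1])<190)&(P[:,2]>-20)&(P[:,2]<130)]
m=fit(P,[590,-10,.095,0]);print(m.x,m.fun,len(P))
P2=np.load("top0.npz")["P"].reshape(-1,3)*1000
P2=P2[(abs(P2[:,0]-540)<190)&(abs(P2[:,1])<190)&(P2[:,2]>-20)&(P2[:,2]<130)]
m2=fit(P2,m.x);print(m2.x,m2.fun,len(P2))
def px(u,v): return np.load("w1.npz")["P"][int(v/1.4),int(u/1.4)].round(4)*1000
t=m.x;c,s=np.cos(t[2]),np.sin(t[2])
for n,p in dict(fin=(526,232),fin2=(520,270),hi0=(449,181),hi1=(488,184),lo0=(455,322),lo1=(490,324)).items():
    w=px(*p);d=w[:2]-t[:2];print(n,w,d[0]*c+d[1]*s,-d[0]*s+d[1]*c)
for n,p in dict(hi=(-132,75),lo=(-132,-70)).items(): print(n,t[0]+p[0]*c-p[1]*s,t[1]+p[0]*s+p[1]*c)
c0=bot.camera("wrist");save(c0,"w2.png",crop=(280,70,520,270),s=3.2)
E
```

```text
[ 5.92091495e+02  6.93004030e-01  1.46330805e-01 -3.69256413e-01] 3.9692453271149106 51878
[5.92136162e+02 1.75930389e+00 1.47327034e-01 1.03175009e+00] 4.825765398182554 9107
fin [501.2  17.8 122.5] -87.42575748911936 30.17697978271962
fin2 [502.2 -17.8 122.7] -91.62725014504053 -5.18836284904687
hi0 [428.5  54.5  95.7] -153.99759813108383 77.0850817859012
hi1 [465.3  55.5  97.9] -117.44508021308789 72.70861816162792
lo0 [453.8 -84.9  98.1] -149.29378000331593 -64.514085213841
lo1 [490.2 -83.5  96.6] -113.07866352461237 -68.43650008658712
hi 450.5665280306682 55.644652900355936
lo 471.7088533732139 -87.80569418570012
```

View pics/w2.png

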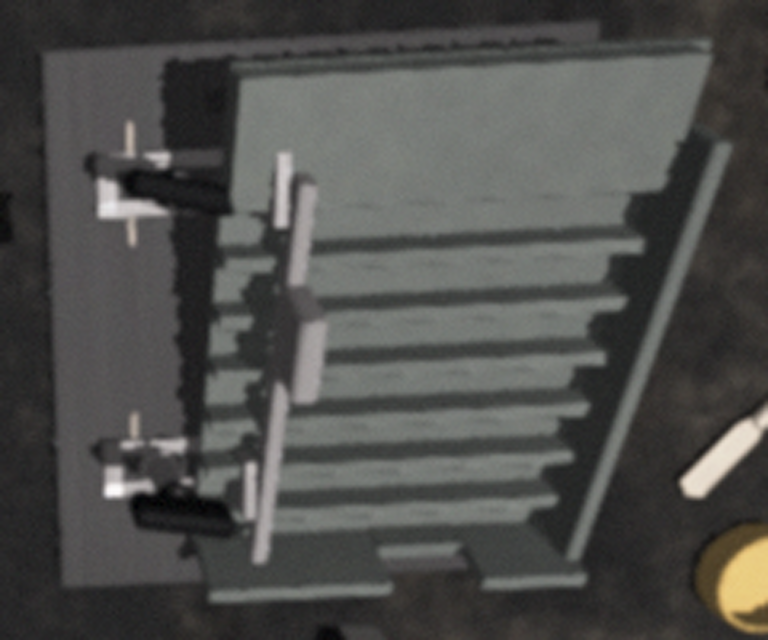

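```bash
python3 - <<'E'
from fit import *
Pi=np.load("w1.npz")["P"]*1000;P=Pi.reshape(-1,3)
def mr(n,x,y,zl,zh=130):
    s=P[(P[:,0]>x[0])&(P[:,0]<x[1])&(P[:,1]>y[0])&(P[:,1]<y[1])&(P[:,2]>zl)&(P[:,2]<zh)]
    print(n,len(s),cv2.minAreaRect(s[:,:2].astype(np.float32)),s.mean(0).round(1),s[:,2].max())
mr("fin",(470,540),(-60,60),116);mr("hi",(415,490),(30,80),90,108);mr("lo",(435,510),(-115,-60),90,108)
# plate left edge and groove lines: print world coordinates
def at(u,v): return Pi[int(70+v/3.2),int(280+u/3.2)].round(1)
for n,p in dict(LT=(48,58),LB=(68,578),farwallT=(727,150),farwallB=(575,555),stopL=(215,595),stopR=(580,580),apL=(245,62),apR=(700,45)).items(): print(n,at(*p))
for t in (.03,.06,.09,.12,.15,.18):
    Q=P[(abs(P[:,0]-540)<190)&(abs(P[:,1])<190)&(P[:,2]>-20)&(P[:,2]<130)][::4]
    m=minimize(lambda q:res([q[0],q[1],t,0],Q).mean(),[592,1],method="Nelder-Mead");print(t,m.x,m.fun)
E
```

```text
fin 269 ((501.267333984375, 18.700321197509766), (12.145195007324219, 82.58960723876953), 9.2567138671875) [502.9   0.9 123.8] 129.99679277700588
hi 742 ((459.138427734375, 55.010093688964844), (61.63298034667969, 49.92671203613281), 0.0616656132042408) [466.8  60.7 101.3] 107.96432813150946
lo 278 ((472.4323425292969, -87.9283447265625), (12.918339729309082, 45.76817321777344), 87.88508605957031) [471.4 -86.3  98. ] 101.40973354312655
LT [393.3 107.7   9.3]
LB [ 432.8 -157.    10.1]
farwallT [651.5  92.8 123. ]
farwallB [ 678.5 -102.2   53.3]
stopL [ 501.4 -137.1   60.2]
stopR [ 681.9 -113.5   58.5]
apL [467.4 108.   97.9]
apR [643.8 130.7 100.4]
0.03 [593.84764118   0.9764403 ] 4.843550549828107
0.06 [592.00768121   1.00112513] 4.6327257111676685
0.09 [591.44593915   0.99305183] 4.388810561285426
0.12 [592.03383505   0.99825324] 4.15828800554835
0.15 [591.95722129   0.79823081] 4.001798932609619
0.18 [593.87918449   1.00073487] 4.175482290071709
```

```bash
python3 - <<'E'
from fit import *
Pi=np.load("w1.npz")["P"]*1000;im=np.load("w1.npz")["im"].astype(int)
t=[592.0,0.9,.147,-.4];c,s=np.cos(t[2]),np.sin(t[2])
P=Pi.reshape(-1,3);d=P[:,:2]-t[:2];r=np.c_[d[:,0]*c+d[:,1]*s,-d[:,0]*s+d[:,1]*c,P[:,2]-t[3]];b=tobed(r)
def q(a): return np.percentile(a,[2,10,50,90,98]).round(1)
f=(b[:,2]>28)&(b[:,2]<36)&(r[:,0]<-60)&(r[:,0]>-110)&(b[:,1]>-105)&(b[:,1]<90)
for y0 in(-90,-60,-30,40,70): k=f&(abs(b[:,1]-y0)<12);print("rail",y0,k.sum(),q(r[k,0]) if k.sum() else 0)
f=(r[:,2]>118)&(r[:,2]<127)&(r[:,0]<-60)&(r[:,0]>-115)&(abs(r[:,1]-10)<40);
print("fin x",q(r[f,0]),"y",q(r[f,1]),"z",q(r[f,2]),f.sum())
f=(r[:,2]>90)&(r[:,2]<106)&(abs(r[:,0]+132)<30)
for y0 in(75,-70):
    k=f&(abs(r[:,1]-y0)<20);print("bar",y0,cv2.minAreaRect(r[k,:2].astype(np.float32)),q(r[k,2]))
# bright things on plate
I=im.reshape(-1,3)
lo=(r[:,0]>-180)&(r[:,0]<-110)&(r[:,2]>5)&(r[:,2]<25)&(abs(r[:,1])<130)
br=lo&(I.sum(1)>330)
for y0 in range(-110,130,6):
    k=br&(abs(r[:,1]-y0)<3)
    if k.sum(): print(y0,k.sum(),r[k,0].min().round(1),r[k,0].max().round(1),I[k].mean(0).round(),r[k,2].mean().round(1))
E
```

```text
rail -90 66 [-95.2 -90.5 -87.9 -83.8 -83. ]
rail -60 70 [-90.5 -90.3 -87.2 -83.8 -83.2]
rail -30 79 [-90.6 -90.2 -87.  -83.8 -83. ]
rail 40 23 [-92.1 -91.9 -88.6 -84.  -83.6]
rail 70 109 [-90.4 -89.9 -87.1 -83.5 -82.9]
fin x [-92.5 -92.2 -89.1 -83.  -81.5] y [-9.9 -7.9  1.8 29.1 30.7] z [118.6 120.  123.9 126.3 126.7] 160
bar 75 ((-126.14356994628906, 82.1614990234375), (29.005657196044922, 52.45277404785156), 76.2740707397461) [ 91.6  96.8  99.8 103.3 105.1]
bar -70 ((-131.28890991210938, -70.35710144042969), (12.918343544006348, 45.76816940307617), 79.46260070800781) [ 90.8  94.3  99.2 100.8 101.4]
-86 19 -160.2 -135.2 [146. 142. 142.] 13.3
-80 58 -160.5 -114.8 [172. 168. 167.] 15.3
-74 25 -160.4 -137.5 [166. 160. 160.] 15.3
-68 7 -158.6 -151.8 [153. 147. 146.] 15.1
-62 23 -148.2 -118.0 [153. 148. 148.] 15.9
-56 47 -150.0 -116.4 [148. 143. 142.] 14.9
-50 15 -145.8 -140.7 [143. 134. 128.] 10.1
-44 9 -145.7 -140.6 [139. 131. 125.] 10.3
46 9 -144.4 -141.0 [149. 139. 133.] 10.5
52 12 -144.2 -140.8 [164. 153. 146.] 9.7
58 45 -160.3 -126.2 [158. 154. 154.] 12.6
64 74 -160.4 -129.1 [201. 197. 198.] 15.6
70 37 -160.2 -139.8 [171. 166. 166.] 14.2
76 23 -160.1 -150.7 [163. 157. 158.] 15.2
82 7 -158.4 -125.5 [135. 132. 131.] 18.3
88 37 -145.9 -124.2 [152. 147. 147.] 14.5
94 12 -145.2 -141.7 [161. 151. 142.] 9.9
100 12 -145.0 -141.8 [160. 149. 143.] 10.4
106 2 -143.5 -142.0 [125. 116. 114.] 11.7
```

```bash
python3 - <<'E'
from fit import *
Pi=np.load("w1.npz")["P"]*1000
t=[592.0,0.9,.147,-.4];c,s=np.cos(t[2]),np.sin(t[2])
P=Pi.reshape(-1,3);d=P[:,:2]-t[:2];r=np.c_[d[:,0]*c+d[:,1]*s,-d[:,0]*s+d[:,1]*c,P[:,2]-t[3]]
k=(r[:,2]>88)&(r[:,2]<102)&(r[:,0]<-104)&(r[:,0]>-165)&(abs(r[:,1]-75)<20)&(np.load("w1.npz")["im"].reshape(-1,3).sum(1)<120)
print(k.sum(),cv2.minAreaRect(r[k,:2].astype(np.float32)))
for y0 in(50,65,75,85,100):
    k=(abs(r[:,1]-y0)<5)&(r[:,2]>70)&(r[:,0]<-40)&(r[:,0]>-170)&(np.load("w1.npz")["im"].reshape(-1,3).sum(1)>150)
    print(y0,np.percentile(r[k,0],[1,5,20]).round(1))
fin=[.5044,-.0015];th=.147
st=plan([([*fin,.15],down(th)),([*fin,.097],down(th))],ramp=1)
u=np.array([np.cos(th),np.sin(th),0]);
plan([(st[0]+.0172*u,st[1])],st)
E
```

```text
278 ((-133.4596405029297, 79.95963287353516), (27.933460235595703, 40.822425842285156), 89.79975891113281)
50 [-113.1 -110.9 -101.7]
65 [-134.8 -112.4 -100.3]
75 [-142.9 -111.   -99.5]
85 [-129.4 -112.1 -100.8]
100 [-113.  -110.8  -99.5]
slide [[-0.054,0.489,0.99],[-0.054,0.489,0.99],[-0.054,0.489,0.99],[-0.054,0.489,0.99],[-0.054,0.489,0.99],[-0.054,0.489,0.99],[-0.054,0.489,0.99],[-0.054,0.489,0.99]] rot [[-0.0,-0.0,-0.103],[-0.0,-0.0,-0.103],[-0.0,-0.0,-0.103],[-0.0,-0.0,-0.103],[-0.0,-0.0,-0.103],[-0.0,-0.0,-0.103],[-0.0,-0.0,-0.103],[-0.0,-0.0,-0.103]]
slide [[-0.001,0.006,0.011],[-0.001,0.006,0.011],[-0.001,0.006,0.011],[-0.001,0.006,0.011],[-0.001,0.006,0.011],[-0.001,0.006,0.011],[-0.001,0.006,0.011],[-0.001,0.006,0.011]] rot [[-0.0,-0.0,-0.001],[-0.0,-0.0,-0.001],[-0.0,-0.0,-0.001],[-0.0,-0.0,-0.001],[-0.0,-0.0,-0.001],[-0.0,-0.0,-0.001],[-0.0,-0.0,-0.001],[-0.0,-0.0,-0.001]]
slide [[0.0,-0.0,0.212],[0.0,-0.0,0.212],[0.0,-0.0,0.212],[0.0,-0.0,0.212],[0.0,-0.0,0.212],[0.0,-0.0,0.212],[0.0,-0.0,0.212],[0.0,-0.0,0.212]] rot [[-0.0,-0.0,-0.0],[-0.0,-0.0,-0.0],[-0.0,-0.0,-0.0],[-0.0,-0.0,-0.0],[-0.0,-0.0,-0.0],[-0.0,-0.0,-0.0],[-0.0,-0.0,-0.0],[-0.0,-0.0,-0.0]]
slide [[0.0,0.009,-0.0],[0.0,0.017,-0.0],[0.0,0.026,-0.0],[0.0,0.034,-0.0],[0.0,0.043,-0.0],[0.0,0.052,-0.0],[0.0,0.06,-0.0],[0.0,0.069,-0.0]] rot [[0.0,0.0,0.0],[0.0,0.0,0.0],[0.0,0.0,0.0],[0.0,0.0,0.0],[0.0,0.0,0.0],[0.0,0.0,0.0],[0.0,0.0,0.0],[0.0,0.0,0.0]]
```

>>> {"name": "drive_tool", "arguments": {
  "slide": [
    [-0.054, 0.495, 0.5],
    [-0.055, 0.495, 0.8],
    [-0.055, 0.495, 1.0],
    [-0.055, 0.495, 1.0],
    [-0.055, 0.495, 1.0],
    [-0.055, 0.495, 1.0],
    [-0.055, 0.495, 1.0],
    [-0.055, 0.495, 1.0]
  ],
  "rotation": [
    [0, 0, -0.104],
    [0, 0, -0.104],
    [0, 0, -0.104],
    [0, 0, -0.104],
    [0, 0, -0.104],
    [0, 0, -0.104],
    [0, 0, -0.104],
    [0, 0, -0.104]
  ],
  "gripper": 0.5
}}

```text
clock: 4.2
eef_pos: [0.5056, -0.0016, 0.1525]
tool_rot: [0.653, 0.757, 0.001, 0.002]
ft_force: [-0.5, -0.0, 0.7]
grip_width: 0.0427
grasp_force: 0.0
```

>>> {"name": "drive_tool", "arguments": {
  "slide": [
    [0, 0, 0.05],
    [0, 0, 0.1],
    [0, 0, 0.15],
    [0, 0, 0.18],
    [0, 0, 0.2],
    [0, 0, 0.212],
    [0, 0, 0.212],
    [0, 0, 0.212]
  ],
  "rotation": [
    [0, 0, 0],
    [0, 0, 0],
    [0, 0, 0],
    [0, 0, 0],
    [0, 0, 0],
    [0, 0, 0],
    [0, 0, 0],
    [0, 0, 0]
  ]
}}

```text
clock: 5.2
eef_pos: [0.5048, -0.0016, 0.0977]
tool_rot: [0.653, 0.757, 0.0, 0.0]
ft_force: [0.5, -0.7, 0.6]
grip_width: 0.0426
grasp_force: 0.0
```

>>> {"name": "drive_tool", "arguments": {
  "slide": [
    [0, 0, 0],
    [0, 0, 0],
    [0, 0, 0],
    [0, 0, 0],
    [0, 0, 0],
    [0, 0, 0],
    [0, 0, 0],
    [0, 0, 0]
  ],
  "rotation": [
    [0, 0, 0],
    [0, 0, 0],
    [0, 0, 0],
    [0, 0, 0],
    [0, 0, 0],
    [0, 0, 0],
    [0, 0, 0],
    [0, 0, 0]
  ],
  "gripper": 0
}}

```text
clock: 6.2
eef_pos: [0.5049, -0.0016, 0.0977]
tool_rot: [0.653, 0.757, 0.0, 0.0]
ft_force: [-0.2, 0.3, 5.4]
grip_width: 0.0112
grasp_force: 59.3
```

>>> {"name": "drive_tool", "arguments": {
  "slide": [
    [0, 0.009, 0],
    [0, 0.018, 0],
    [0, 0.027, 0],
    [0, 0.036, 0],
    [0, 0.045, 0],
    [0, 0.054, 0],
    [0, 0.064, 0],
    [0, 0.068, 0]
  ],
  "rotation": [
    [0, 0, 0],
    [0, 0, 0],
    [0, 0, 0],
    [0, 0, 0],
    [0, 0, 0],
    [0, 0, 0],
    [0, 0, 0],
    [0, 0, 0]
  ]
}}

```text
clock: 7.2
eef_pos: [0.5203, 0.0007, 0.0977]
tool_rot: [0.653, 0.757, -0.001, -0.001]
ft_force: [-3.9, -0.3, 8.2]
grip_width: 0.0109
grasp_force: 60.0
```

```bash
cat > foot.py <<'E'
from fit import *
def rk(Pi,t=[592.0,0.9,.147,-.4]):
    c,s=np.cos(t[2]),np.sin(t[2]);P=Pi.reshape(-1,3)
    d=P[:,:2]-t[:2];return np.c_[d[:,0]*c+d[:,1]*s,-d[:,0]*s+d[:,1]*c,P[:,2]-t[3]]
def foot(c):
    Pi=cloud(c)*1000;r=rk(Pi);I=c["image"].astype(int).reshape(-1,3)
    br=(r[:,0]>-180)&(r[:,0]<-110)&(r[:,2]>5)&(r[:,2]<20)&(abs(r[:,1])<130)&(I.sum(1)>300)
    for y0 in range(-120,130,6):
        k=br&(abs(r[:,1]-y0)<3)
        if k.sum()>3: print(y0,k.sum(),r[k,0].min().round(1),r[k,0].max().round(1),np.median(r[k,0]).round(1),r[k,2].mean().round(1))
E
python3 - <<'E'
from foot import *
c=cam("wrist");save(c,"w3.png",s=1.4);foot(c);print(bot.get_obs()["eef_pos"])
E
```

```text
-114 23 -173.9 -166.2 -167.8 10.5
-72 58 -179.9 -168.8 -176.2 10.4
-66 115 -179.8 -164.5 -173.1 10.2
-60 204 -179.4 -122.7 -167.2 13.3
-54 427 -179.8 -121.8 -146.4 11.4
-48 490 -180.0 -121.5 -152.3 10.3
-42 450 -180.0 -128.4 -154.4 10.3
-36 469 -180.0 -127.7 -153.7 10.3
-30 493 -180.0 -126.0 -153.5 10.2
-24 518 -179.9 -124.7 -152.5 10.3
-18 489 -179.9 -125.4 -153.8 10.3
-12 475 -180.0 -132.0 -155.8 10.3
-6 464 -180.0 -131.2 -155.4 10.3
0 230 -180.0 -138.3 -167.5 10.3
6 12 -179.6 -176.3 -178.7 10.6
48 14 -143.7 -142.5 -143.1 10.6
54 8 -143.5 -142.2 -142.7 10.8
90 9 -143.7 -140.8 -143.1 11.0
96 55 -168.5 -143.1 -149.1 10.1
102 416 -179.7 -143.4 -161.0 10.1
108 393 -179.8 -144.1 -161.8 10.1
114 356 -180.0 -144.7 -162.6 10.1
120 304 -179.9 -145.4 -163.1 10.1
126 272 -179.6 -146.2 -162.8 10.1
[0.52044779 0.00072546 0.09768012]
```

View pics/w3.png

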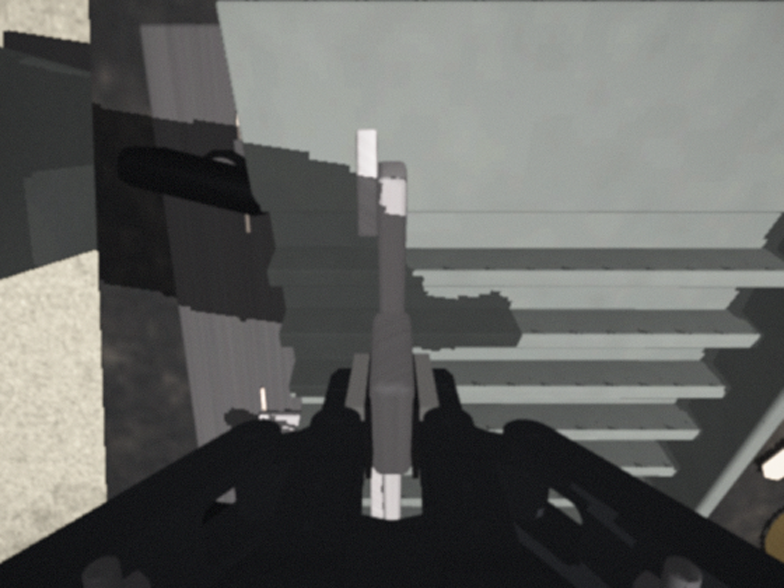

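The fin at (392,400) is gripped and the low foot's edge at (262,412) is close to the scribed line at (263,398). I'll measure the remaining distance.

```bash
python3 - <<'E'
from foot import *
c=cam("wrist");Pi=cloud(c)*1000
r=rk(Pi);b=tobed(r)
for y0 in(30,40,50,60,70):
    k=(b[:,2]>28)&(b[:,2]<36)&(abs(b[:,0]+72)<20)&(abs(b[:,1]-y0)<5);print(y0,k.sum(),np.percentile(r[k,0],[1,5,50,95,99]).round(1))
# far wall inner
k=(b[:,2]>30)&(b[:,2]<37)&(b[:,0]>50)&(b[:,0]<90)&(b[:,1]>-100)&(b[:,1]<100);print("far",k.sum(),np.percentile(r[k,0],[1,5,50,95,99]).round(1) if k.sum() else 0)
k=(abs(r[:,1]+55)<8)&(r[:,0]<-120)&(r[:,0]>-160)&(r[:,2]>12.5)&(r[:,2]<18)&(c["image"].reshape(-1,3).sum(1)>250);print("foot",k.sum(),np.percentile(r[k,0],[0,2,10]).round(1))
k=(abs(r[:,1]+50)<6)&(r[:,0]<-135)&(r[:,0]>-150)&(r[:,2]<12)&(c["image"].reshape(-1,3).sum(1)>330);print("line",k.sum(),np.percentile(r[k,0],[2,50,98]).round(1))
save(c,"w4.png",crop=(150,250,250,320),s=7)
E
```

```text
30 30 [-82.8 -82.6 -78.2 -59.  -58.6]Traceback (most recent call last):
  File "<stdin>", line 5, in <module>
    return _quantile_unchecked(
        a, q, axis, out, overwrite_input, method, keepdims, weights)
    return _ureduce(a,
                    func=_quantile_ureduce_func,
    ...<5 lines>...
                    overwrite_input=overwrite_input,
                    method=method)
    r = func(a, **kwargs)
    result = _quantile(arr,
                       quantiles=q,
    ...<2 lines>...
                       out=out,
                       weights=wgt)
    slices_having_nans = np.isnan(arr[-1, ...])
                                  ~~~^^^^^^^^^
IndexError: index -1 is out of bounds for axis 0 with size 0
```

```bash
python3 - <<'E'
from foot import *
c=cam("wrist");Pi=cloud(c)*1000
r=rk(Pi);I=c["image"].reshape(-1,3).sum(1)
k=(abs(r[:,1]+59)<6)&(r[:,0]<-120)&(r[:,0]>-160)&(r[:,2]>12.5)&(r[:,2]<18)&(I>250)
if k.sum():print("foot",k.sum(),np.percentile(r[k,0],[0,2,10]).round(1))
k=(abs(r[:,1]+50)<6)&(r[:,0]<-135)&(r[:,0]>-150)&(r[:,2]<12)&(I>330)
if k.sum():print("line",k.sum(),np.percentile(r[k,0],[2,50,98]).round(1))
save(c,"w4.png",crop=(150,250,250,320),s=7)
E
```

```text
foot 204 [-144.5 -143.8 -140.8]
line 73 [-145.3 -143.1 -141.1]
```

View pics/w4.png

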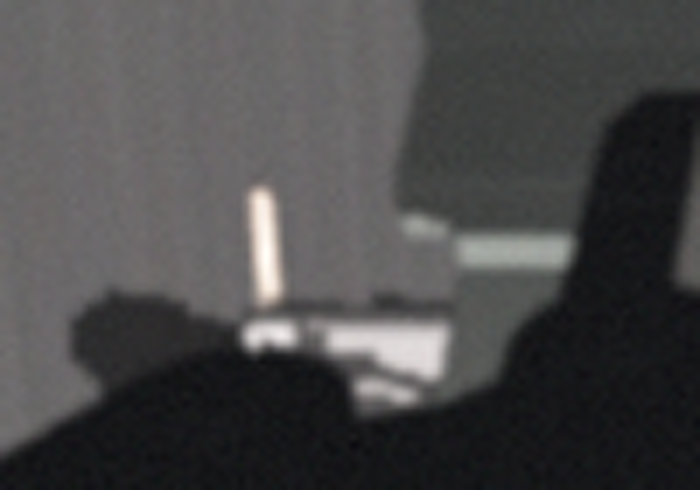

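Correcting for parallax, the foot edge (x≈243) is about 1.2 mm outboard of the line (x≈270). I'll nudge it.

>>> {"name": "drive_tool", "arguments": {
  "slide": [
    [0, 0.002, 0],
    [0, 0.003, 0],
    [0, 0.005, 0],
    [0, 0.005, 0],
    [0, 0.005, 0],
    [0, 0.005, 0],
    [0, 0.005, 0],
    [0, 0.005, 0]
  ],
  "rotation": [
    [0, 0, 0],
    [0, 0, 0],
    [0, 0, 0],
    [0, 0, 0],
    [0, 0, 0],
    [0, 0, 0],
    [0, 0, 0],
    [0, 0, 0]
  ]
}}

```text
clock: 8.35
eef_pos: [0.5216, 0.0009, 0.0977]
tool_rot: [0.653, 0.757, -0.001, -0.0]
ft_force: [-3.4, -0.1, 8.6]
grip_width: 0.0114
grasp_force: 59.9
```

>>> {"name": "drive_tool", "arguments": {
  "slide": [
    [0, 0, 0],
    [0, 0, 0],
    [0, 0, 0],
    [0, 0, 0],
    [0, 0, -0.1],
    [0, 0, -0.2],
    [0, 0, -0.3],
    [0, 0, -0.4]
  ],
  "rotation": [
    [0, 0, 0],
    [0, 0, 0],
    [0, 0, 0],
    [0, 0, 0],
    [0, 0, 0],
    [0, 0, 0],
    [0, 0, 0],
    [0, 0, 0]
  ],
  "gripper": 0.4
}}

```text
clock: 9.35
eef_pos: [0.5225, 0.0011, 0.198]
tool_rot: [0.653, 0.757, -0.0, -0.0]
ft_force: [-0.0, 0.5, -0.1]
grip_width: 0.0346
grasp_force: 0.0
```

>>> {"name": "drive_tool", "arguments": {
  "slide": [
    [0, -0.1, -0.2],
    [0, -0.2, -0.3],
    [0, -0.2, -0.4],
    [0, -0.2, -0.4],
    [0, -0.2, -0.4],
    [0, -0.2, -0.4],
    [0, -0.2, -0.4],
    [0, -0.2, -0.4]
  ],
  "rotation": [
    [0, 0, 0],
    [0, 0, 0],
    [0, 0, 0],
    [0, 0, 0],
    [0, 0, 0],
    [0, 0, 0],
    [0, 0, 0],
    [0, 0, 0]
  ]
}}

```text
clock: 10.35
eef_pos: [0.473, -0.0062, 0.2967]
tool_rot: [0.653, 0.757, -0.0, -0.0]
ft_force: [-0.3, -0.0, 0.3]
grip_width: 0.034
grasp_force: 0.0
```

```bash
python3 - <<'E'
from foot import *
c=cam("wrist");Pi=cloud(c)*1000
r=rk(Pi);b=tobed(r);I=c["image"].reshape(-1,3).sum(1)
def q(k,p=[1,5,50,95,99]): return (k.sum(),np.percentile(r[k,0],p).round(1)) if k.sum()>3 else 0
for y0 in(-60,-30,50,70): print("rail",y0,q((b[:,2]>28)&(b[:,2]<36)&(abs(b[:,0]+72)<14)&(abs(b[:,1]-y0)<8)))
print("far",q((b[:,2]>31)&(b[:,2]<37)&(b[:,0]>50)&(b[:,0]<90)&(b[:,1]>-90)&(b[:,1]<90)))
for y0 in(60,66,-58,-80): print("foot",y0,q((abs(r[:,1]-y0)<5)&(r[:,0]<-125)&(r[:,0]>-160)&(r[:,2]>12.5)&(r[:,2]<18)&(I>250),[0,2,10]))
for y0 in(-48,48,98): print("line",y0,q((abs(r[:,1]-y0)<5)&(r[:,0]<-135)&(r[:,0]>-150)&(r[:,2]<12)&(I>370)))
k=(r[:,2]>93)&(r[:,2]<101.5)&(abs(r[:,0]+132)<30)&(I<150)
for y0 in(75,-70):
    kk=k&(abs(r[:,1]-y0)<22);print("bar",y0,kk.sum(),cv2.minAreaRect(r[kk,:2].astype(np.float32)))
save(c,"w5.png",s=1.4);np.savez("w5.npz",P=Pi,im=c["image"]);print(bot.get_obs()["eef_pos"])
E
```

```text
rail -60 (np.int64(69), array([-73.8, -73.7, -70.3, -66.5, -65.9]))
rail -30 (np.int64(76), array([-73.9, -73.8, -70.4, -66.6, -66.1]))
rail 50 (np.int64(87), array([-75.8, -75.1, -70.4, -66.1, -65.6]))
rail 70 (np.int64(130), array([-73.9, -73.6, -70.1, -66.3, -65.9]))
far (np.int64(1160), array([66.2, 66.6, 69.4, 73.6, 74.4]))
foot 60 (np.int64(39), array([-143.8, -143.7, -142.7]))
foot 66 (np.int64(28), array([-143.8, -143.7, -143.6]))
foot -58 (np.int64(68), array([-143. , -143. , -141.6]))
foot -80 (np.int64(18), array([-143.4, -143.4, -143.4]))
line -48 (np.int64(24), array([-145.8, -145.8, -143.1, -141.7, -141.7]))
line 48 (np.int64(7), array([-144.2, -144.2, -142.8, -141.6, -141.6]))
line 98 (np.int64(34), array([-144.7, -144.7, -143.3, -140.9, -140.9]))
bar 75 470 ((-132.42520141601562, 74.93828582763672), (11.96737289428711, 42.96981430053711), 75.97142791748047)
bar -70 396 ((-130.9891815185547, -69.04212188720703), (10.913416862487793, 44.45164108276367), 79.37494659423828)
[ 0.47304149 -0.00622814  0.29690068]
```

View pics/w5.png

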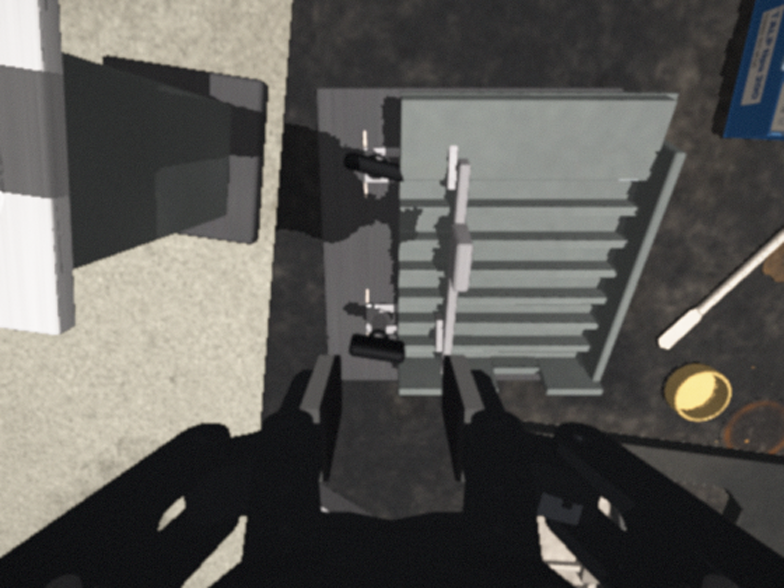

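The fence inner face is at −66 mm and the feet are at −143.4 mm, on the lines. The high clamp bar is at (373,165) and the low one at (377,347). Next I'll plan the clamps.

```bash
sed -i 's/            print("slide".*/            print("slide",s.tolist(),"rot",r.tolist())/' h.py; python3 - <<'E'
from h import *
a=1.473;H=[.450,.0557]
s=plan([([*H,.16],down(a)),([*H,.074],down(a)),([*H,.074],down(a-1.14)),([*H,.17],down(a-1.14))]);print("low")
a=1.533;L=[.4719,-.0873]
plan([([*L,.17],down(a)),([*L,.074],down(a)),([*L,.074],down(a-1.2))],s)
E
```

```text
slide [0.096, -0.02, 0.204] rot [-0.0, -0.0, -0.99]
slide [0.095, 0.028, 0.205] rot [-0.0, -0.001, -0.99]
slide [0.048, 0.047, 0.139] rot [-0.001, -0.001, -0.672]
slide [-0.0, 0.0, 0.344] rot [0.0, 0.0, 0.0]
slide [-0.0, 0.0, -0.0] rot [0.0, 0.0, 0.99]
slide [-0.0, 0.0, -0.0] rot [0.0, 0.0, 0.99]
slide [-0.0, 0.0, -0.0] rot [0.0, 0.0, 0.3]
slide [-0.0, 0.0, -0.384] rot [0.0, 0.0, 0.0]
low
slide [-0.235, -0.043, -0.0] rot [0.0, 0.0, -0.99]
slide [-0.186, -0.149, -0.0] rot [0.0, 0.0, -0.99]
slide [-0.04, -0.093, -0.0] rot [0.0, 0.0, -0.42]
slide [0.001, -0.0, 0.384] rot [0.0, 0.0, 0.0]
slide [-0.0, -0.0, -0.0] rot [0.0, 0.0, 0.99]
slide [-0.0, -0.0, -0.0] rot [0.0, 0.0, 0.99]
slide [-0.001, 0.0, -0.0] rot [0.0, 0.0, 0.42]
```

>>> {"name": "drive_tool", "arguments": {
  "slide": [
    [0.096, -0.02, 0.1],
    [0.096, -0.02, 0.15],
    [0.096, -0.02, 0.2],
    [0.096, -0.02, 0.2],
    [0.096, -0.02, 0.2],
    [0.096, -0.02, 0.2],
    [0.096, -0.02, 0.2],
    [0.096, -0.02, 0.2]
  ],
  "rotation": [
    [0, 0, -0.3],
    [0, 0, -0.6],
    [0, 0, -0.99],
    [0, 0, -0.99],
    [0, 0, -0.99],
    [0, 0, -0.99],
    [0, 0, -0.99],
    [0, 0, -0.99]
  ],
  "gripper": 0.3
}}

```text
clock: 11.4
eef_pos: [0.4648, 0.0167, 0.2475]
tool_rot: [0.448, 0.894, 0.0, 0.0]
ft_force: [-0.7, -0.7, 0.2]
grip_width: 0.026
grasp_force: 0.0
```

>>> {"name": "drive_tool", "arguments": {
  "slide": [
    [0.095, 0.028, 0.1],
    [0.095, 0.028, 0.15],
    [0.095, 0.028, 0.2],
    [0.095, 0.028, 0.2],
    [0.095, 0.028, 0.2],
    [0.095, 0.028, 0.2],
    [0.095, 0.028, 0.2],
    [0.095, 0.028, 0.2]
  ],
  "rotation": [
    [0, 0, -0.3],
    [0, 0, -0.6],
    [0, 0, -0.99],
    [0, 0, -0.99],
    [0, 0, -0.99],
    [0, 0, -0.99],
    [0, 0, -0.99],
    [0, 0, -0.99]
  ]
}}

```text
clock: 12.4
eef_pos: [0.4562, 0.04, 0.1976]
tool_rot: [0.215, 0.977, 0.0, 0.0]
ft_force: [-0.2, -0.4, 0.4]
grip_width: 0.0256
grasp_force: 0.0
```

>>> {"name": "drive_tool", "arguments": {
  "slide": [
    [0.048, 0.047, 0.1],
    [0.048, 0.047, 0.148],
    [0.048, 0.047, 0.148],
    [0.048, 0.047, 0.148],
    [0.048, 0.047, 0.148],
    [0.048, 0.047, 0.148],
    [0.048, 0.047, 0.148],
    [0.048, 0.047, 0.148]
  ],
  "rotation": [
    [0, 0, -0.3],
    [0, 0, -0.672],
    [0, 0, -0.672],
    [0, 0, -0.672],
    [0, 0, -0.672],
    [0, 0, -0.672],
    [0, 0, -0.672],
    [0, 0, -0.672]
  ]
}}

```text
clock: 13.4
eef_pos: [0.4501, 0.0557, 0.1604]
tool_rot: [0.049, 0.999, 0.0, 0.0]
ft_force: [-0.0, 0.3, -0.4]
grip_width: 0.0256
grasp_force: 0.0
```

```bash
python3 - <<'E'
from h import *
a=1.473;H=[.450,.0557]
s=plan([([*H,.074],down(a)),([*H,.074],down(a-1.14))])
E
```

```text
slide [0.001, 0.0, 0.346] rot [0.0, 0.0, -0.001]
slide [-0.0, 0.0, -0.0] rot [0.0, 0.0, 0.99]
slide [-0.0, 0.0, -0.0] rot [0.0, 0.0, 0.99]
slide [-0.0, 0.0, -0.0] rot [0.0, 0.0, 0.3]
```

>>> {"name": "drive_tool", "arguments": {
  "slide": [
    [0, 0, 0.06],
    [0, 0, 0.12],
    [0, 0, 0.18],
    [0, 0, 0.24],
    [0, 0, 0.3],
    [0, 0, 0.345],
    [0, 0, 0.345],
    [0, 0, 0.345]
  ],
  "rotation": [
    [0, 0, 0],
    [0, 0, 0],
    [0, 0, 0],
    [0, 0, 0],
    [0, 0, 0],
    [0, 0, 0],
    [0, 0, 0],
    [0, 0, 0]
  ]
}}

```text
clock: 14.4
eef_pos: [0.4505, 0.0557, 0.0745]
tool_rot: [0.049, 0.999, 0.0, 0.0]
ft_force: [0.2, 0.8, -0.1]
grip_width: 0.0257
grasp_force: 0.0
```

>>> {"name": "drive_tool", "arguments": {
  "slide": [
    [0, 0, 0],
    [0, 0, 0],
    [0, 0, 0],
    [0, 0, 0],
    [0, 0, 0],
    [0, 0, 0],
    [0, 0, 0],
    [0, 0, 0]
  ],
  "rotation": [
    [0, 0, 0],
    [0, 0, 0],
    [0, 0, 0],
    [0, 0, 0],
    [0, 0, 0],
    [0, 0, 0],
    [0, 0, 0],
    [0, 0, 0]
  ],
  "gripper": 0
}}

```text
clock: 15.4
eef_pos: [0.4508, 0.0565, 0.0749]
tool_rot: [0.049, 0.999, 0.001, 0.001]
ft_force: [-1.2, 5.8, 5.5]
grip_width: 0.0107
grasp_force: 62.7
```

>>> {"name": "drive_tool", "arguments": {
  "slide": [
    [0, 0, 0],
    [0, 0, 0],
    [0, 0, 0],
    [0, 0, 0],
    [0, 0, 0],
    [0, 0, 0],
    [0, 0, 0],
    [0, 0, 0]
  ],
  "rotation": [
    [0, 0, 0.15],
    [0, 0, 0.3],
    [0, 0, 0.45],
    [0, 0, 0.6],
    [0, 0, 0.75],
    [0, 0, 0.9],
    [0, 0, 0.99],
    [0, 0, 0.99]
  ]
}}

```text
clock: 16.4
eef_pos: [0.4509, 0.0568, 0.0749]
tool_rot: [0.292, 0.956, 0.001, 0.001]
ft_force: [-1.0, 6.6, 5.4]
grip_width: 0.0112
grasp_force: 62.7
```

>>> {"name": "drive_tool", "arguments": {
  "slide": [
    [0, 0, 0],
    [0, 0, 0],
    [0, 0, 0],
    [0, 0, 0],
    [0, 0, 0],
    [0, 0, 0],
    [0, 0, 0],
    [0, 0, 0]
  ],
  "rotation": [
    [0, 0, 0.15],
    [0, 0, 0.3],
    [0, 0, 0.45],
    [0, 0, 0.6],
    [0, 0, 0.75],
    [0, 0, 0.9],
    [0, 0, 0.99],
    [0, 0, 0.99]
  ]
}}

```text
clock: 17.4
eef_pos: [0.4499, 0.0572, 0.0749]
tool_rot: [0.516, 0.856, 0.001, -0.0]
ft_force: [-4.7, 7.6, 7.5]
grip_width: 0.0109
grasp_force: 126.8
```

>>> {"name": "drive_tool", "arguments": {
  "slide": [
    [0, 0, 0],
    [0, 0, 0],
    [0, 0, 0],
    [0, 0, 0],
    [0, 0, 0],
    [0, 0, 0],
    [0, 0, 0],
    [0, 0, 0]
  ],
  "rotation": [
    [0, 0, 0.1],
    [0, 0, 0.2],
    [0, 0, 0.3],
    [0, 0, 0.3],
    [0, 0, 0.3],
    [0, 0, 0.3],
    [0, 0, 0.3],
    [0, 0, 0.3]
  ]
}}

```text
clock: 18.4
eef_pos: [0.45, 0.0573, 0.0749]
tool_rot: [0.579, 0.815, 0.001, -0.001]
ft_force: [-4.3, 7.8, 7.9]
grip_width: 0.0107
grasp_force: 133.2
```

```bash
python3 - <<'E'
from h import *
o=bot.get_obs();print(o["ft_torque"],o["joint_pos"],(down(1.473).inv()*R.from_quat(o["tool_rot"])).as_rotvec())
E
```

```text
[ 1.12689924 -0.05242042  0.38248114] [ 0.12465409  0.28652633 -0.37489495  0.90837923  0.00283595  1.36005572] [-0.00285319  0.0013908   1.13760299]
```

>>> {"name": "drive_tool", "arguments": {
  "slide": [
    [0, 0, 0],
    [0, 0, 0],
    [0, 0, 0],
    [0, 0, -0.05],
    [0, 0, -0.1],
    [0, 0, -0.2],
    [0, 0, -0.3],
    [0, 0, -0.39]
  ],
  "rotation": [
    [0, 0, 0],
    [0, 0, 0],
    [0, 0, 0],
    [0, 0, 0],
    [0, 0, 0],
    [0, 0, 0],
    [0, 0, 0],
    [0, 0, 0]
  ],
  "gripper": 0.27
}}

```text
clock: 19.4
eef_pos: [0.4498, 0.0548, 0.1719]
tool_rot: [0.58, 0.814, -0.001, 0.0]
ft_force: [-0.1, 0.3, 0.0]
grip_width: 0.0231
grasp_force: 0.0
```

>>> {"name": "drive_tool", "arguments": {
  "slide": [
    [-0.235, -0.043, 0],
    [-0.235, -0.043, 0],
    [-0.235, -0.043, 0],
    [-0.235, -0.043, 0],
    [-0.235, -0.043, 0],
    [-0.235, -0.043, 0],
    [-0.235, -0.043, 0],
    [-0.235, -0.043, 0]
  ],
  "rotation": [
    [0, 0, -0.3],
    [0, 0, -0.6],
    [0, 0, -0.99],
    [0, 0, -0.99],
    [0, 0, -0.99],
    [0, 0, -0.99],
    [0, 0, -0.99],
    [0, 0, -0.99]
  ]
}}

```text
clock: 20.4
eef_pos: [0.4591, -0.0033, 0.1716]
tool_rot: [0.363, 0.932, -0.0, 0.0]
ft_force: [-0.2, -0.6, 1.0]
grip_width: 0.0234
grasp_force: 0.0
```

>>> {"name": "drive_tool", "arguments": {
  "slide": [
    [-0.186, -0.149, 0],
    [-0.186, -0.149, 0],
    [-0.186, -0.149, 0],
    [-0.186, -0.149, 0],
    [-0.186, -0.149, 0],
    [-0.186, -0.149, 0],
    [-0.186, -0.149, 0],
    [-0.186, -0.149, 0]
  ],
  "rotation": [
    [0, 0, -0.3],
    [0, 0, -0.6],
    [0, 0, -0.99],
    [0, 0, -0.99],
    [0, 0, -0.99],
    [0, 0, -0.99],
    [0, 0, -0.99],
    [0, 0, -0.99]
  ]
}}

```text
clock: 21.4
eef_pos: [0.4682, -0.0621, 0.1716]
tool_rot: [0.124, 0.992, -0.0, 0.0]
ft_force: [0.7, 0.9, 0.5]
grip_width: 0.0231
grasp_force: 0.0
```

>>> {"name": "drive_tool", "arguments": {
  "slide": [
    [-0.04, -0.093, 0],
    [-0.04, -0.093, 0],
    [-0.04, -0.093, 0],
    [-0.04, -0.093, 0],
    [-0.04, -0.093, 0],
    [-0.04, -0.093, 0],
    [-0.04, -0.093, 0],
    [-0.04, -0.093, 0]
  ],
  "rotation": [
    [0, 0, -0.3],
    [0, 0, -0.42],
    [0, 0, -0.42],
    [0, 0, -0.42],
    [0, 0, -0.42],
    [0, 0, -0.42],
    [0, 0, -0.42],
    [0, 0, -0.42]
  ]
}}

```text
clock: 22.4
eef_pos: [0.4722, -0.0872, 0.1716]
tool_rot: [0.019, 1.0, -0.0, 0.0]
ft_force: [-0.1, -0.6, 0.2]
grip_width: 0.0232
grasp_force: 0.0
```

```bash
python3 - <<'E'
from foot import *
a=1.533;L=[.4719,-.0873]
plan([([*L,.074],down(a)),([*L,.074],down(a-1.2))])
c=cam("wrist");Pi=cloud(c)*1000;r=rk(Pi);I=c["image"].reshape(-1,3).sum(1)
k=(r[:,2]>93)&(r[:,2]<101.5)&(abs(r[:,0]+132)<30)&(I<150)
for y0 in(75,-70):
    kk=k&(abs(r[:,1]-y0)<26);print("bar",y0,kk.sum(),cv2.minAreaRect(r[kk,:2].astype(np.float32)) if kk.sum() else 0)
E
```

```text
slide [0.001, -0.0, 0.39] rot [-0.0, 0.0, 0.0]
slide [0.0, -0.0, 0.0] rot [0.0, 0.0, 0.99]
slide [-0.0, -0.0, 0.0] rot [0.0, 0.0, 0.99]
slide [-0.0, -0.0, 0.0] rot [0.0, 0.0, 0.42]
bar 75 1263 ((-131.530517578125, 73.84544372558594), (11.59323787689209, 45.355003356933594), 11.19787883758545)
bar -70 883 ((-132.30902099609375, -70.03800201416016), (11.146720886230469, 43.928096771240234), 79.13063049316406)
```

The high clamp is now at about 1.375 rad. Next is the low clamp.

>>> {"name": "drive_tool", "arguments": {
  "slide": [
    [0, 0, 0.06],
    [0, 0, 0.12],
    [0, 0, 0.18],
    [0, 0, 0.24],
    [0, 0, 0.3],
    [0, 0, 0.36],
    [0, 0, 0.39],
    [0, 0, 0.39]
  ],
  "rotation": [
    [0, 0, 0],
    [0, 0, 0],
    [0, 0, 0],
    [0, 0, 0],
    [0, 0, 0],
    [0, 0, 0],
    [0, 0, 0],
    [0, 0, 0]
  ]
}}

```text
clock: 23.45
eef_pos: [0.4718, -0.0871, 0.0737]
tool_rot: [0.019, 1.0, 0.0, -0.001]
ft_force: [-0.3, 0.6, 0.6]
grip_width: 0.023
grasp_force: 0.0
```

>>> {"name": "drive_tool", "arguments": {
  "slide": [
    [0, 0, 0],
    [0, 0, 0],
    [0, 0, 0],
    [0, 0, 0],
    [0, 0, 0],
    [0, 0, 0],
    [0, 0, 0],
    [0, 0, 0]
  ],
  "rotation": [
    [0, 0, 0],
    [0, 0, 0],
    [0, 0, 0],
    [0, 0, 0],
    [0, 0, 0],
    [0, 0, 0],
    [0, 0, 0],
    [0, 0, 0]
  ],
  "gripper": 0
}}

```text
clock: 24.45
eef_pos: [0.4725, -0.087, 0.0746]
tool_rot: [0.019, 1.0, 0.0, 0.0]
ft_force: [-1.1, 3.9, 6.0]
grip_width: 0.0113
grasp_force: 66.1
```

>>> {"name": "drive_tool", "arguments": {
  "slide": [
    [0, 0, 0],
    [0, 0, 0],
    [0, 0, 0],
    [0, 0, 0],
    [0, 0, 0],
    [0, 0, 0],
    [0, 0, 0],
    [0, 0, 0]
  ],
  "rotation": [
    [0, 0, 0.15],
    [0, 0, 0.3],
    [0, 0, 0.45],
    [0, 0, 0.6],
    [0, 0, 0.75],
    [0, 0, 0.9],
    [0, 0, 0.99],
    [0, 0, 0.99]
  ]
}}

```text
clock: 25.45
eef_pos: [0.4725, -0.087, 0.0746]
tool_rot: [0.263, 0.965, 0.0, 0.0]
ft_force: [-0.6, 2.8, 5.5]
grip_width: 0.011
grasp_force: 66.2
```

>>> {"name": "drive_tool", "arguments": {
  "slide": [
    [0, 0, 0],
    [0, 0, 0],
    [0, 0, 0],
    [0, 0, 0],
    [0, 0, 0],
    [0, 0, 0],
    [0, 0, 0],
    [0, 0, 0]
  ],
  "rotation": [
    [0, 0, 0.15],
    [0, 0, 0.3],
    [0, 0, 0.45],
    [0, 0, 0.6],
    [0, 0, 0.75],
    [0, 0, 0.9],
    [0, 0, 0.99],
    [0, 0, 0.99]
  ]
}}

```text
clock: 26.45
eef_pos: [0.4725, -0.087, 0.0746]
tool_rot: [0.492, 0.871, 0.0, 0.0]
ft_force: [-1.5, 4.1, 5.7]
grip_width: 0.0108
grasp_force: 66.2
```

>>> {"name": "drive_tool", "arguments": {
  "slide": [
    [0, 0, 0],
    [0, 0, 0],
    [0, 0, 0],
    [0, 0, 0],
    [0, 0, 0],
    [0, 0, 0],
    [0, 0, 0],
    [0, 0, 0]
  ],
  "rotation": [
    [0, 0, 0.1],
    [0, 0, 0.2],
    [0, 0, 0.3],
    [0, 0, 0.4],
    [0, 0, 0.4],
    [0, 0, 0.4],
    [0, 0, 0.4],
    [0, 0, 0.4]
  ]
}}

```text
clock: 27.45
eef_pos: [0.4725, -0.087, 0.0746]
tool_rot: [0.576, 0.817, 0.0, 0.0]
ft_force: [0.1, 4.0, 6.2]
grip_width: 0.0108
grasp_force: 66.2
```

>>> {"name": "drive_tool", "arguments": {
  "slide": [
    [0, 0, 0],
    [0, 0, 0],
    [0, 0, 0],
    [0, 0, -0.05],
    [0, 0, -0.1],
    [0, 0, -0.2],
    [0, 0, -0.4],
    [0, 0, -0.6]
  ],
  "rotation": [
    [0, 0, 0],
    [0, 0, 0],
    [0, 0, 0],
    [0, 0, 0],
    [0, 0, 0],
    [0, 0, 0],
    [0, 0, 0],
    [0, 0, 0]
  ],
  "gripper": 0.27
}}

```text
clock: 28.45
eef_pos: [0.472, -0.0872, 0.2264]
tool_rot: [0.576, 0.817, 0.0, 0.0]
ft_force: [1.0, -0.0, -0.2]
grip_width: 0.023
grasp_force: 0.0
```

>>> {"name": "drive_tool", "arguments": {
  "slide": [
    [0, 0, -0.2],
    [0, 0, -0.3],
    [0, 0, -0.4],
    [0, 0, -0.5],
    [0, 0, -0.5],
    [0, 0, -0.5],
    [0, 0, -0.5],
    [0, 0, -0.5]
  ],
  "rotation": [
    [0, 0, 0],
    [0, 0, 0],
    [0, 0, 0],
    [0, 0, 0],
    [0, 0, 0],
    [0, 0, 0],
    [0, 0, 0],
    [0, 0, 0]
  ],
  "gripper": 0.4
}}

```text
clock: 29.45
eef_pos: [0.4718, -0.0872, 0.3482]
tool_rot: [0.576, 0.817, -0.0, -0.001]
ft_force: [-1.0, 0.4, 1.2]
grip_width: 0.0343
grasp_force: 0.0
```

```bash
python3 - <<'E'
from foot import *
c=cam("wrist");Pi=cloud(c)*1000;r=rk(Pi);b=tobed(r);I=c["image"].reshape(-1,3).sum(1)
k=(r[:,2]>91)&(r[:,2]<101.5)&(abs(r[:,0]+132)<30)&(I<150)
for y0 in(75,-70):
    kk=k&(abs(r[:,1]-y0)<26);print("bar",y0,kk.sum(),cv2.minAreaRect(r[kk,:2].astype(np.float32)) if kk.sum() else 0)
for y0 in(-60,-30,50,70):
    k=(b[:,2]>28)&(b[:,2]<36)&(abs(b[:,0]+72)<14)&(abs(b[:,1]-y0)<8);print("rail",y0,k.sum(),np.percentile(r[k,0],[1,50,99]).round(1) if k.sum() else 0)
c=cam("top");P=cloud(c);save(c,"t2.png",crop=(150,170,430,260),s=2.8);np.savez("t2.npz",P=P,im=c["image"])
E
```

```text
bar 75 497 ((-130.9920654296875, 73.88887023925781), (12.176623344421387, 44.65180587768555), 11.427899360656738)
bar -70 310 ((-131.35081481933594, -69.2413101196289), (10.917243957519531, 43.81438064575195), 11.169977188110352)
rail -60 67 [-73.9 -70.3 -66.5]
rail -30 78 [-74.  -70.5 -66.1]
rail 50 74 [-75.8 -70.8 -66.2]
rail 70 126 [-73.9 -70.4 -65.9]
```

View pics/t2.png

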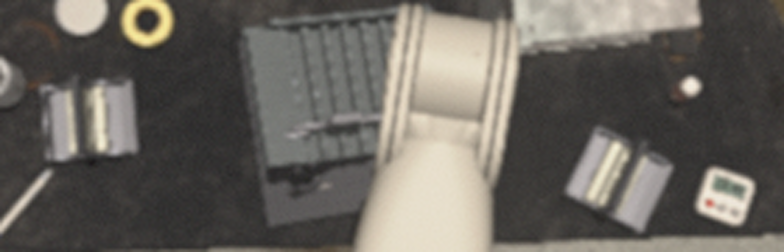

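Both clamps are at about 1.375 rad and the fence hasn't moved. Scoop_a is at crop (88,118) and scoop_b at (620,178). Now I'll go above scoop_a.

```bash
python3 - <<'E'
from h import *
plan([([.53,.355,.28],down(1.63))])
E
```

```text
slide [0.611, 0.313, 0.105] rot [-0.0, -0.001, -0.99]
slide [0.388, 0.565, 0.106] rot [-0.001, -0.001, -0.99]
slide [0.044, 0.41, 0.063] rot [0.0, -0.0, -0.594]
```

>>> {"name": "drive_tool", "arguments": {
  "slide": [
    [0.611, 0.313, 0.1],
    [0.611, 0.313, 0.1],
    [0.611, 0.313, 0.1],
    [0.611, 0.313, 0.1],
    [0.611, 0.313, 0.1],
    [0.611, 0.313, 0.1],
    [0.611, 0.313, 0.1],
    [0.611, 0.313, 0.1]
  ],
  "rotation": [
    [0, 0, -0.99],
    [0, 0, -0.99],
    [0, 0, -0.99],
    [0, 0, -0.99],
    [0, 0, -0.99],
    [0, 0, -0.99],
    [0, 0, -0.99],
    [0, 0, -0.99]
  ]
}}

```text
clock: 30.55
eef_pos: [0.4946, 0.0821, 0.3243]
tool_rot: [0.359, 0.933, 0.0, 0.0]
ft_force: [0.3, 0.3, -0.5]
grip_width: 0.0339
grasp_force: 0.0
```

>>> {"name": "drive_tool", "arguments": {
  "slide": [
    [0.388, 0.565, 0.1],
    [0.388, 0.565, 0.1],
    [0.388, 0.565, 0.1],
    [0.388, 0.565, 0.1],
    [0.388, 0.565, 0.1],
    [0.388, 0.565, 0.1],
    [0.388, 0.565, 0.1],
    [0.388, 0.565, 0.1]
  ],
  "rotation": [
    [0, 0, -0.99],
    [0, 0, -0.99],
    [0, 0, -0.99],
    [0, 0, -0.99],
    [0, 0, -0.99],
    [0, 0, -0.99],
    [0, 0, -0.99],
    [0, 0, -0.99]
  ]
}}

```text
clock: 31.55
eef_pos: [0.517, 0.252, 0.2996]
tool_rot: [0.119, 0.993, 0.0, 0.0]
ft_force: [-0.4, -0.4, -0.2]
grip_width: 0.0341
grasp_force: 0.0
```

>>> {"name": "drive_tool", "arguments": {
  "slide": [
    [0.044, 0.41, 0.07],
    [0.044, 0.41, 0.07],
    [0.044, 0.41, 0.07],
    [0.044, 0.41, 0.07],
    [0.044, 0.41, 0.07],
    [0.044, 0.41, 0.07],
    [0.044, 0.41, 0.07],
    [0.044, 0.41, 0.07]
  ],
  "rotation": [
    [0, 0, -0.594],
    [0, 0, -0.594],
    [0, 0, -0.594],
    [0, 0, -0.594],
    [0, 0, -0.594],
    [0, 0, -0.594],
    [0, 0, -0.594],
    [0, 0, -0.594]
  ]
}}

```text
clock: 32.55
eef_pos: [0.5304, 0.3547, 0.2818]
tool_rot: [-0.029, 1.0, 0.0, 0.0]
ft_force: [-0.1, -0.5, 0.9]
grip_width: 0.0341
grasp_force: 0.0
```

```bash
cat > scoop.py <<'E'
from h import *
def handle(P,near,rad=.11,z=(.07,.1)):
    s=P.reshape(-1,3);s=s[(np.hypot(s[:,0]-near[0],s[:,1]-near[1])<rad)&(s[:,2]>z[0])&(s[:,2]<z[1])]
    m=cv2.minAreaRect(s[:,:2].astype(np.float32)*1000);w,h=m[1];a=m[2]+(90 if h>w else 0);a=(a+90)%180-90
    print("handle",len(s),np.round(m[0],1),np.round(m[1],1),"ang",np.deg2rad(a).round(4),"ztop",np.percentile(s[:,2],[50,90]).round(4));return m[0],np.deg2rad(a)
E
python3 - <<'E'
from scoop import *
c=cam("wrist");P=cloud(c);save(c,"w6.png",s=1.4);(x,y),a=handle(P,(.542,.356))
# height profile along scoop y
n=np.array([-np.sin(a),np.cos(a)]);e=np.array([np.cos(a),np.sin(a)])
s=P.reshape(-1,3)*1000;d=s[:,:2]-[x,y];v=d@n;u=d@e
for y0 in range(-75,80,5):
    k=(abs(v-y0)<2.5)&(abs(u)<35)&(s[:,2]<120);print(y0,k.sum(),np.percentile(s[k,2],[10,50,90]).round(1) if k.sum() else 0)
E
```

```text
handle 1159 [543.6 401.9] [117. 102.] ang 1.5458 ztop [0.0872 0.0884]
-75 155 [-1.  -0.1  0.8]
-70 160 [-1.3 -0.3  0.6]
-65 165 [-1.3 -0.3  0.7]
-60 166 [-1.2 -0.2  0.7]
-55 89 [-1.4 -0.3  0.8]
-50 71 [-0.8  1.4 54.5]
-45 269 [ 0.4 14.2 23.9]
-40 180 [-0.5  3.3 20.4]
-35 187 [-0.5  3.5 20.6]
-30 191 [-0.8  3.4 20.6]
-25 183 [-0.5  3.4 20.3]
-20 192 [-0.5  3.4 21. ]
-15 195 [-0.4  3.  20.9]
-10 201 [-0.6  3.  20.8]
-5 196 [-1.   3.1 21.2]
0 207 [-0.8  2.9 21.2]
5 205 [-0.5  3.  20.5]
10 197 [-0.8  3.1 20.4]
15 207 [-0.6  2.9 20.4]
20 212 [-1.   2.7 20.4]
25 208 [-0.8  3.1 20.7]
30 211 [-0.8  3.1 20.8]
35 214 [-0.7  2.9 21.1]
40 221 [-0.7  2.9 21. ]
45 234 [-0.9  2.6 19.9]
50 185 [-0.9  2.8 23.9]
55 271 [-1.3  0.4 23.4]
60 226 [-1.4 -0.4  0.5]
65 226 [-1.4 -0.3  0.7]
70 227 [-1.3 -0.2  1.1]
75 231 [-1.5 -0.3  5.6]
```

View pics/w6.png

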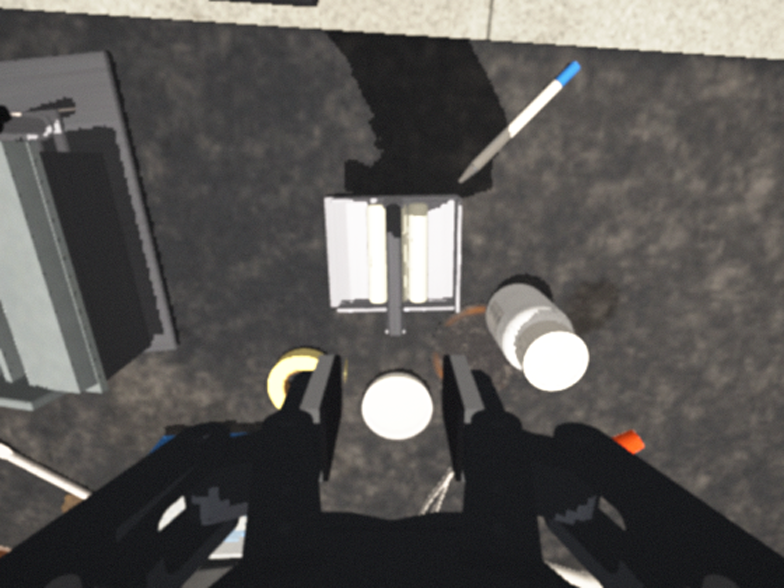

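Scoop_a's open lip is on the left at (330,255), facing the rack, with its back wall at (460,255). Rods show at (377,255) and (417,255) beside the handle at (397,270), and a third could be hidden under the handle.

```bash
python3 - <<'E'
from scoop import *
c=cam("wrist");P=cloud(c);(x,y),a=handle(P,(.542,.356),.065,(.076,.1))
s=P.reshape(-1,3)*1000;e=np.array([np.cos(a),np.sin(a)]);n=np.array([-e[1],e[0]]);d=s[:,:2]-[x,y];v=d@n;u=d@e
for y0 in range(-65,70,5):
    k=(abs(v-y0)<2.5)&(abs(u)<35)&(s[:,2]<120);print(y0,k.sum(),np.percentile(s[k,2],[10,50,90]).round(1) if k.sum() else 0,end=";")
k=(abs(v)<60)&(abs(u)<70)&(s[:,2]>18)&(s[:,2]<30);print(cv2.minAreaRect(s[k,:2].astype(np.float32)))
X=[x/1e3,y/1e3]
plan([([*X,.13],down(a+np.pi/2)),([*X,.06],down(a+np.pi/2)),([*X,.16],down(a+np.pi/2))])
E
```

```text
handle 1076 [542.2 355.9] [101.   14.7] ang 0.0761 ztop [0.0872 0.0884]
-65 202 [-1.1 -0.2  0.8];-60 162 [0.1 6.9 8.5];-55 213 [5.1 6.3 7.4];-50 213 [3.4 4.8 5.9];-45 207 [2.4 3.6 4.8];-40 202 [1.8 2.7 3.8];-35 203 [1.8 2.6 3.6];-30 204 [1.7 2.8 3.6];-25 175 [ 1.7  3.2 14.9];-20 210 [16.6 18.8 20.2];-15 221 [19.3 20.4 21.4];-10 221 [17.  18.9 20.5];-5 212 [84.1 86.7 88.1];0 312 [86.8 87.7 88.6];5 223 [85.9 87.1 88.1];10 220 [14.4 17.7 19.9];15 214 [ 3.4 16.6 18.6];20 220 [18.9 20.  21.3];25 216 [18.9 19.8 21. ];30 163 [12.4 16.6 18.6];35 212 [1.7 2.6 3.8];40 208 [1.7 2.7 3.9];45 198 [1.5 2.6 3.6];50 201 [1.5 2.6 3.5];55 385 [ 2.3 17.3 31.7];60 26 [30.2 30.9 32.2];65 185 [-1.4 -0.5  0.6];((542.5849609375, 358.6688537597656), (102.60633850097656, 110.7164535522461), 4.836554527282715)
slide [-0.048, 0.001, 0.607] rot [0.0, 0.0, -0.034]
slide [0.001, -0.0, 0.28] rot [0.0, 0.0, -0.0]
slide [-0.001, -0.0, -0.4] rot [0.0, 0.0, -0.0]
```

>>> {"name": "drive_tool", "arguments": {
  "slide": [
    [-0.048, 0, 0.2],
    [-0.048, 0, 0.4],
    [-0.048, 0, 0.6],
    [-0.048, 0, 0.6],
    [-0.048, 0, 0.6],
    [-0.048, 0, 0.6],
    [-0.048, 0, 0.6],
    [-0.048, 0, 0.6]
  ],
  "rotation": [
    [0, 0, -0.034],
    [0, 0, -0.034],
    [0, 0, -0.034],
    [0, 0, -0.034],
    [0, 0, -0.034],
    [0, 0, -0.034],
    [0, 0, -0.034],
    [0, 0, -0.034]
  ],
  "gripper": 0.45
}}

```text
clock: 33.65
eef_pos: [0.5428, 0.3561, 0.1328]
tool_rot: [-0.038, 0.999, 0.001, 0.001]
ft_force: [-0.5, 0.3, -0.3]
grip_width: 0.0384
grasp_force: 0.0
```

>>> {"name": "drive_tool", "arguments": {
  "slide": [
    [0, 0, 0.06],
    [0, 0, 0.12],
    [0, 0, 0.18],
    [0, 0, 0.24],
    [0, 0, 0.287],
    [0, 0, 0.287],
    [0, 0, 0.287],
    [0, 0, 0.287]
  ],
  "rotation": [
    [0, 0, 0],
    [0, 0, 0],
    [0, 0, 0],
    [0, 0, 0],
    [0, 0, 0],
    [0, 0, 0],
    [0, 0, 0],
    [0, 0, 0]
  ]
}}

```text
clock: 34.65
eef_pos: [0.5428, 0.3561, 0.0607]
tool_rot: [-0.038, 0.999, 0.0, 0.001]
ft_force: [0.1, -0.5, 0.4]
grip_width: 0.0383
grasp_force: 0.0
```

>>> {"name": "drive_tool", "arguments": {
  "slide": [
    [0, 0, 0],
    [0, 0, 0],
    [0, 0, 0],
    [0, 0, 0],
    [0, 0, 0],
    [0, 0, 0],
    [0, 0, 0],
    [0, 0, 0]
  ],
  "rotation": [
    [0, 0, 0],
    [0, 0, 0],
    [0, 0, 0],
    [0, 0, 0],
    [0, 0, 0],
    [0, 0, 0],
    [0, 0, 0],
    [0, 0, 0]
  ],
  "gripper": 0
}}

```text
clock: 35.65
eef_pos: [0.5426, 0.3563, 0.0603]
tool_rot: [-0.038, 0.999, 0.001, 0.0]
ft_force: [0.2, 4.0, 5.0]
grip_width: 0.0111
grasp_force: 61.6
```

```bash
cat > pour.py <<'E'
from h import *
T=np.array([.592,.0009,-.0004]);YAW=.147
def pose(th,ly,lz,off,lx=0.):
    "TCP pose for scoop tilt th with lip middle at rack (lx,ly,lz) mm; off = handle middle in tool frame (m)"
    Rr=R.from_euler("z",YAW);Rs=Rr*R.from_euler("x",th)
    q=Rs*R.from_euler("z",0)*down(np.pi/2)
    hm=T+Rr.apply(np.array([lx,ly,lz])/1e3)-Rs.apply([0,-.061,-.070])
    return hm-q.apply(off),q
E
python3 - <<'E'
from pour import *
p,q=now();a=.0761
hm=np.array([.5422,.3559,.078]);off=q.inv().apply(hm-p);print(p,off)
off[1]=0  # centred by grip
up=(p+[0,0,.10],q)
s=plan([up]);print("-- over")
A=pose(0,86,165,off);print(A[0]);s=plan([A],s);print("-- tilt")
for th,lz in((0,134),(.25,122),(.36,117),(.45,117),(.55,117)): print(th);s=plan([pose(th,86,lz,off)],s)
E
```

```text
[0.54258742 0.35625898 0.06032094] [ 0.00039794 -0.00031024 -0.01767975]
slide [-0.0, 0.0, -0.4] rot [0.0, 0.0, 0.0]
-- over
[0.57086239 0.14637288 0.21692025]
slide [-0.049, -0.845, -0.227] rot [0.002, 0.002, -0.141]
-- tilt
0
slide [-0.0, -0.0, 0.124] rot [-0.0, -0.0, -0.0]
0.25
slide [-0.0, -0.059, -0.006] rot [-0.5, -0.0, -0.0]
0.36
slide [-0.0, -0.03, -0.006] rot [-0.22, -0.0, -0.0]
0.45
slide [-0.0, -0.02, -0.021] rot [-0.18, -0.0, -0.0]
0.55
slide [-0.0, -0.022, -0.024] rot [-0.2, -0.0, -0.0]
```

>>> {"name": "drive_tool", "arguments": {
  "slide": [
    [0, 0, -0.03],
    [0, 0, -0.08],
    [0, 0, -0.14],
    [0, 0, -0.2],
    [0, 0, -0.27],
    [0, 0, -0.34],
    [0, 0, -0.38],
    [0, 0, -0.4]
  ],
  "rotation": [
    [0, 0, 0],
    [0, 0, 0],
    [0, 0, 0],
    [0, 0, 0],
    [0, 0, 0],
    [0, 0, 0],
    [0, 0, 0],
    [0, 0, 0]
  ]
}}

```text
clock: 36.65
eef_pos: [0.5426, 0.3559, 0.1609]
tool_rot: [-0.038, 0.999, 0.0, 0.001]
ft_force: [-0.7, -0.4, -3.7]
grip_width: 0.011
grasp_force: 60.4
```

>>> {"name": "drive_tool", "arguments": {
  "slide": [
    [-0.01, -0.04, -0.1],
    [-0.01, -0.13, -0.2],
    [-0.02, -0.25, -0.227],
    [-0.03, -0.38, -0.227],
    [-0.035, -0.52, -0.227],
    [-0.04, -0.66, -0.227],
    [-0.049, -0.77, -0.227],
    [-0.049, -0.845, -0.227]
  ],
  "rotation": [
    [0, 0, 0],
    [0, 0, -0.02],
    [0, 0, -0.04],
    [0, 0, -0.06],
    [0, 0, -0.08],
    [0, 0, -0.1],
    [0, 0, -0.12],
    [0, 0, -0.141]
  ]
}}

```text
clock: 37.65
eef_pos: [0.5704, 0.1444, 0.2161]
tool_rot: [-0.073, 0.997, -0.0, -0.001]
ft_force: [0.4, -0.3, -3.8]
grip_width: 0.011
grasp_force: 60.4
```

```bash
python3 - <<'E'
from foot import *
from pour import *
p,q=now();off=np.array([.0004,0,-.0177]);A=pose(0,86,165,off);print((A[0]-p)*1e3,(A[1].inv()*q).as_rotvec())
c=cam("wrist");save(c,"w7.png",s=1.4);Pi=cloud(c)*1000;r=rk(Pi)
for y0 in range(70,100,4):
    k=(abs(r[:,1]-y0)<2)&(abs(r[:,0])<40)&(r[:,2]>150)&(r[:,2]<190);print(y0,k.sum(),np.percentile(r[k,2],[10,50,90]).round(1) if k.sum() else 0)
k=(r[:,2]>160)&(r[:,2]<200)&(abs(r[:,1]-110)<40)&(abs(r[:,0])<80);print(np.percentile(r[k,0],[1,5,95,99]).round(1))
E
```

```text
[0.46623642 1.96220034 0.81412174] [0.00049476 0.00117464 0.00123704]
70 0 0
74 0 0
78 0 0
82 68 [162.9 163.5 164.2]
86 811 [162.3 163.2 164.2]
90 795 [161.2 162.2 163.1]
94 781 [160.1 161.1 162.1]
98 769 [159.1 160.  161. ]
[-51.3 -51.2  47.2  48.2]
```

View pics/w7.png

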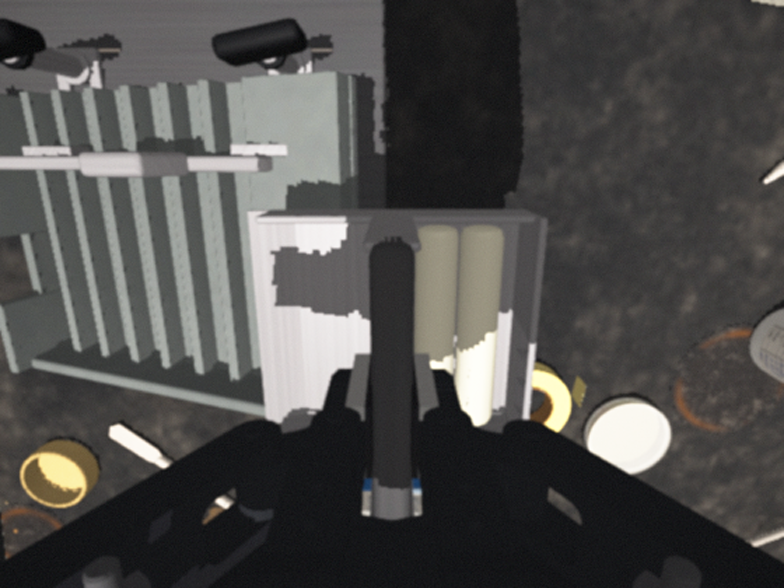

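The scoop is level over the apron: lip edge at x≈250–265, rods at x≈435 and 480, sides inside the fence and wall. Now I'll lower and tip it slowly.

>>> {"name": "drive_tool", "arguments": {
  "slide": [
    [0, 0.001, 0.02],
    [0, 0.002, 0.04],
    [0, 0.004, 0.06],
    [0, 0.004, 0.08],
    [0, 0.004, 0.1],
    [0, 0.004, 0.115],
    [0, 0.004, 0.12],
    [0, 0.004, 0.12]
  ],
  "rotation": [
    [0, 0, 0],
    [0, 0, 0],
    [0, 0, 0],
    [0, 0, 0],
    [0, 0, 0],
    [0, 0, 0],
    [0, 0, 0],
    [0, 0, 0]
  ]
}}

```text
clock: 38.7
eef_pos: [0.5705, 0.147, 0.1865]
tool_rot: [-0.073, 0.997, -0.0, -0.0]
ft_force: [-0.1, -0.3, -3.4]
grip_width: 0.011
grasp_force: 60.4
```

>>> {"name": "drive_tool", "arguments": {
  "slide": [
    [0, -0.007, -0.001],
    [0, -0.014, -0.002],
    [0, -0.022, -0.003],
    [0, -0.03, -0.004],
    [0, -0.037, -0.005],
    [0, -0.045, -0.006],
    [0, -0.053, -0.006],
    [0, -0.059, -0.006]
  ],
  "rotation": [
    [-0.06, 0, 0],
    [-0.12, 0, 0],
    [-0.19, 0, 0],
    [-0.25, 0, 0],
    [-0.31, 0, 0],
    [-0.38, 0, 0],
    [-0.45, 0, 0],
    [-0.5, 0, 0]
  ]
}}

```text
clock: 39.7
eef_pos: [0.5727, 0.132, 0.1879]
tool_rot: [-0.072, 0.989, 0.125, -0.009]
ft_force: [1.3, -0.4, -4.5]
grip_width: 0.0108
grasp_force: 60.4
```

>>> {"name": "drive_tool", "arguments": {
  "slide": [
    [0, -0.004, -0.001],
    [0, -0.008, -0.002],
    [0, -0.011, -0.002],
    [0, -0.015, -0.003],
    [0, -0.019, -0.004],
    [0, -0.023, -0.005],
    [0, -0.027, -0.006],
    [0, -0.03, -0.006]
  ],
  "rotation": [
    [-0.03, 0, 0],
    [-0.06, 0, 0],
    [-0.08, 0, 0],
    [-0.11, 0, 0],
    [-0.14, 0, 0],
    [-0.17, 0, 0],
    [-0.2, 0, 0],
    [-0.22, 0, 0]
  ]
}}

```text
clock: 40.7
eef_pos: [0.5739, 0.1247, 0.1878]
tool_rot: [-0.072, 0.981, 0.179, -0.013]
ft_force: [-0.2, 0.6, -1.9]
grip_width: 0.011
grasp_force: 60.8
```

>>> {"name": "drive_tool", "arguments": {
  "slide": [
    [0, -0.003, -0.003],
    [0, -0.005, -0.005],
    [0, -0.008, -0.008],
    [0, -0.01, -0.01],
    [0, -0.013, -0.013],
    [0, -0.015, -0.016],
    [0, -0.018, -0.019],
    [0, -0.02, -0.021]
  ],
  "rotation": [
    [-0.02, 0, 0],
    [-0.05, 0, 0],
    [-0.07, 0, 0],
    [-0.09, 0, 0],
    [-0.11, 0, 0],
    [-0.14, 0, 0],
    [-0.16, 0, 0],
    [-0.18, 0, 0]
  ]
}}

```text
clock: 41.7
eef_pos: [0.5747, 0.1183, 0.1908]
tool_rot: [-0.071, 0.972, 0.223, -0.016]
ft_force: [0.1, -0.4, -2.2]
grip_width: 0.0111
grasp_force: 60.7
```

```bash
python3 - <<'E'
from pour import *
c=cam("scene");save(c,"s1.png",crop=(200,140,370,300),s=3.4)
p,q=now();A=pose(.45,86,117,np.array([.0004,0,-.0177]));print((A[0]-p)*1e3,(A[1].inv()*q).as_rotvec())
E
```

```text
[ 0.32907259 -0.1578237  -0.45125068] [-0.00063116 -0.0001307   0.00076832]
```

View pics/s1.png

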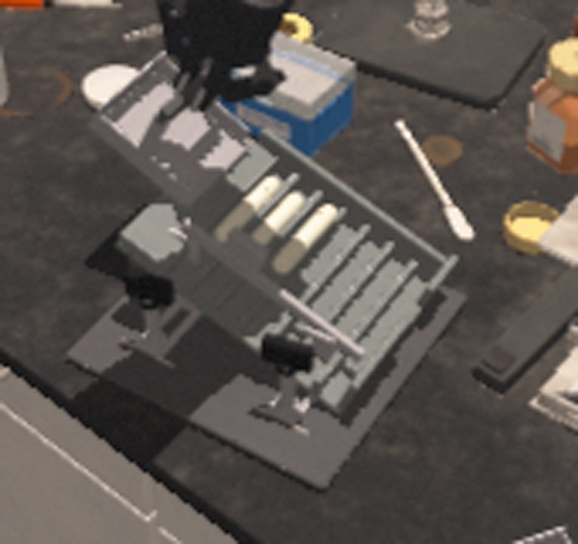

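Scoop_a is empty, and its three rods sit in the top three grooves at about (248,205), (280,215) and (307,237). Now I'll return the scoop to its original spot.

```bash
python3 - <<'E'
from pour import *
off=np.array([.0004,0,-.0177]);q0=down(.0761+np.pi/2);X=[.5426,.3562]
s=plan([pose(.2,90,150,off),pose(0,100,180,off),([*X,.16],q0),([*X,.0655],q0),([*X,.0607],q0),([*X,.17],q0)])
E
```

```text
slide [-0.001, 0.115, -0.044] rot [0.501, 0.0, -0.002]
slide [-0.0, 0.099, -0.057] rot [0.4, 0.0, 0.0]
slide [-0.011, 0.791, 0.288] rot [0.0, 0.0, 0.142]
slide [-0.0, 0.0, 0.378] rot [0.0, 0.0, 0.0]
slide [-0.0, 0.0, 0.019] rot [0.0, 0.0, 0.0]
slide [-0.0, 0.0, -0.437] rot [0.0, 0.0, 0.0]
```

>>> {"name": "drive_tool", "arguments": {
  "slide": [
    [0, 0.015, -0.02],
    [0, 0.03, -0.03],
    [0, 0.045, -0.035],
    [0, 0.06, -0.04],
    [0, 0.075, -0.044],
    [0, 0.09, -0.044],
    [0, 0.105, -0.044],
    [0, 0.115, -0.044]
  ],
  "rotation": [
    [0.03, 0, 0],
    [0.09, 0, 0],
    [0.16, 0, 0],
    [0.23, 0, 0],
    [0.3, 0, 0],
    [0.37, 0, 0],
    [0.44, 0, 0],
    [0.5, 0, 0]
  ]
}}

```text
clock: 42.75
eef_pos: [0.5715, 0.1397, 0.2133]
tool_rot: [-0.073, 0.992, 0.099, -0.007]
ft_force: [-0.2, 0.5, -2.5]
grip_width: 0.0109
grasp_force: 60.7
```

>>> {"name": "drive_tool", "arguments": {
  "slide": [
    [0, 0.015, -0.01],
    [0, 0.03, -0.02],
    [0, 0.045, -0.03],
    [0, 0.06, -0.04],
    [0, 0.075, -0.05],
    [0, 0.09, -0.057],
    [0, 0.099, -0.057],
    [0, 0.099, -0.057]
  ],
  "rotation": [
    [0.06, 0, 0],
    [0.12, 0, 0],
    [0.18, 0, 0],
    [0.24, 0, 0],
    [0.3, 0, 0],
    [0.36, 0, 0],
    [0.4, 0, 0],
    [0.4, 0, 0]
  ]
}}

```text
clock: 43.75
eef_pos: [0.5683, 0.1611, 0.232]
tool_rot: [-0.074, 0.997, -0.0, -0.0]
ft_force: [0.2, 0.6, -2.0]
grip_width: 0.0109
grasp_force: 60.7
```

>>> {"name": "drive_tool", "arguments": {
  "slide": [
    [0, 0.08, 0],
    [0, 0.2, 0.02],
    [0, 0.33, 0.08],
    [-0.01, 0.46, 0.15],
    [-0.011, 0.58, 0.2],
    [-0.011, 0.69, 0.25],
    [-0.011, 0.76, 0.28],
    [-0.011, 0.791, 0.288]
  ],
  "rotation": [
    [0, 0, 0.02],
    [0, 0, 0.04],
    [0, 0, 0.06],
    [0, 0, 0.08],
    [0, 0, 0.1],
    [0, 0, 0.12],
    [0, 0, 0.142],
    [0, 0, 0.142]
  ]
}}

```text
clock: 44.75
eef_pos: [0.5419, 0.3568, 0.1593]
tool_rot: [-0.038, 0.999, -0.0, -0.001]
ft_force: [-0.0, 0.4, -1.4]
grip_width: 0.0112
grasp_force: 60.7
```

>>> {"name": "drive_tool", "arguments": {
  "slide": [
    [0, 0, 0.06],
    [0, 0, 0.12],
    [0, 0, 0.18],
    [0, 0, 0.24],
    [0, 0, 0.3],
    [0, 0, 0.34],
    [0, 0, 0.365],
    [0, 0, 0.375]
  ],
  "rotation": [
    [0, 0, 0],
    [0, 0, 0],
    [0, 0, 0],
    [0, 0, 0],
    [0, 0, 0],
    [0, 0, 0],
    [0, 0, 0],
    [0, 0, 0]
  ]
}}

```text
clock: 45.75
eef_pos: [0.5423, 0.3566, 0.0661]
tool_rot: [-0.038, 0.999, -0.0, -0.0]
ft_force: [0.2, -0.2, -1.2]
grip_width: 0.0109
grasp_force: 60.7
```

```bash
python3 - <<'E'
from pour import *
q0=down(.0761+np.pi/2);X=[.5426,.3562]
s=plan([([*X,.0607],q0)]);p,q=now();print(p,(q0.inv()*q).as_rotvec())
E
```

```text
slide [-0.001, -0.002, 0.022] rot [-0.0, -0.0, -0.001]
[0.54226571 0.35655125 0.06608497] [5.30104676e-05 1.14027692e-04 2.99955251e-04]
```

>>> {"name": "drive_tool", "arguments": {
  "slide": [
    [0, 0, 0.005],
    [0, 0, 0.01],
    [0, 0, 0.015],
    [0, 0, 0.02],
    [0, 0, 0.023],
    [0, 0, 0.023],
    [0, 0, 0.023],
    [0, 0, 0.023]
  ],
  "rotation": [
    [0, 0, 0],
    [0, 0, 0],
    [0, 0, 0],
    [0, 0, 0],
    [0, 0, 0],
    [0, 0, 0],
    [0, 0, 0],
    [0, 0, 0]
  ]
}}

```text
clock: 46.75
eef_pos: [0.5423, 0.3565, 0.0606]
tool_rot: [-0.038, 0.999, 0.0, 0.0]
ft_force: [-0.3, 0.6, -2.3]
grip_width: 0.0107
grasp_force: 60.7
```

>>> {"name": "drive_tool", "arguments": {
  "slide": [
    [0, 0, 0],
    [0, 0, 0],
    [0, 0, 0],
    [0, 0, 0],
    [0, 0, -0.05],
    [0, 0, -0.15],
    [0, 0, -0.3],
    [0, 0, -0.5]
  ],
  "rotation": [
    [0, 0, 0],
    [0, 0, 0],
    [0, 0, 0],
    [0, 0, 0],
    [0, 0, 0],
    [0, 0, 0],
    [0, 0, 0],
    [0, 0, 0]
  ],
  "gripper": 0.45
}}

```text
clock: 47.75
eef_pos: [0.5416, 0.3561, 0.1864]
tool_rot: [-0.038, 0.999, -0.001, -0.001]
ft_force: [0.9, -0.4, -0.2]
grip_width: 0.0387
grasp_force: 0.0
```

```bash
python3 - <<'E'
from scoop import *
from foot import *
c=cam("wrist");P=cloud(c);handle(P,(.542,.356),.065,(.076,.1))
c=cam("top");P=cloud(c);handle(P,(.44,-.365),.09,(.076,.1))
plan([([.44,-.20,.30],down(1.09)),([.43,-.34,.28],down(1.09))])
E
```

```text
handle 2022 [542.3 355.5] [101.6  15.1] ang 0.0761 ztop [0.0872 0.0883]
handle 101 [ 442.3 -367.1] [ 12.4 101.6] ang -0.4883 ztop [0.0874 0.0923]
slide [0.264, -0.99, -0.201] rot [0.009, 0.009, 0.502]
slide [0.01, -0.99, -0.189] rot [0.009, 0.009, 0.485]
slide [-0.059, -0.25, -0.048] rot [0.002, 0.002, 0.126]
slide [-0.223, -0.515, 0.08] rot [-0.0, 0.0, 0.0]
```

>>> {"name": "drive_tool", "arguments": {
  "slide": [
    [0.05, -0.1, -0.2],
    [0.264, -0.99, -0.201],
    [0.264, -0.99, -0.201],
    [0.264, -0.99, -0.201],
    [0.264, -0.99, -0.201],
    [0.264, -0.99, -0.201],
    [0.264, -0.99, -0.201],
    [0.264, -0.99, -0.201]
  ],
  "rotation": [
    [0, 0, 0],
    [0, 0, 0.502],
    [0, 0, 0.502],
    [0, 0, 0.502],
    [0, 0, 0.502],
    [0, 0, 0.502],
    [0, 0, 0.502],
    [0, 0, 0.502]
  ]
}}

```text
clock: 48.85
eef_pos: [0.4955, 0.1058, 0.236]
tool_rot: [0.087, 0.996, 0.0, 0.0]
ft_force: [0.2, -0.1, 0.2]
grip_width: 0.0383
grasp_force: 0.0
```

>>> {"name": "drive_tool", "arguments": {
  "slide": [
    [0.01, -0.99, -0.189],
    [0.01, -0.99, -0.189],
    [0.01, -0.99, -0.189],
    [0.01, -0.99, -0.189],
    [0.01, -0.99, -0.189],
    [0.01, -0.99, -0.189],
    [0.01, -0.99, -0.189],
    [0.01, -0.99, -0.189]
  ],
  "rotation": [
    [0, 0, 0.485],
    [0, 0, 0.485],
    [0, 0, 0.485],
    [0, 0, 0.485],
    [0, 0, 0.485],
    [0, 0, 0.485],
    [0, 0, 0.485],
    [0, 0, 0.485]
  ]
}}

```text
clock: 49.85
eef_pos: [0.4499, -0.137, 0.2828]
tool_rot: [0.206, 0.979, 0.0, -0.0]
ft_force: [-0.5, -0.6, -0.7]
grip_width: 0.0382
grasp_force: 0.0
```

>>> {"name": "drive_tool", "arguments": {
  "slide": [
    [-0.28, -0.76, 0.04],
    [-0.28, -0.76, 0.04],
    [-0.28, -0.76, 0.04],
    [-0.28, -0.76, 0.04],
    [-0.28, -0.76, 0.04],
    [-0.28, -0.76, 0.04],
    [-0.28, -0.76, 0.04],
    [-0.28, -0.76, 0.04]
  ],
  "rotation": [
    [0, 0, 0.126],
    [0, 0, 0.126],
    [0, 0, 0.126],
    [0, 0, 0.126],
    [0, 0, 0.126],
    [0, 0, 0.126],
    [0, 0, 0.126],
    [0, 0, 0.126]
  ]
}}

```text
clock: 50.85
eef_pos: [0.4369, -0.3395, 0.2736]
tool_rot: [0.237, 0.971, -0.0, 0.0]
ft_force: [-0.6, 0.5, 0.5]
grip_width: 0.0384
grasp_force: 0.0
```

```bash
python3 - <<'E'
from scoop import *
o=bot.get_obs();print(o["clock"],o["eef_pos"])
c=cam("wrist");save(c,"w8.png",s=1.4);P=cloud(c);(x,y),a=handle(P,(.442,-.366),.08,(.076,.1))
s=P.reshape(-1,3)*1000;e=np.array([np.cos(a),np.sin(a)]);n=np.array([-e[1],e[0]]);d=s[:,:2]-[x,y];v=d@n;u=d@e
for y0 in range(-65,70,5):
    k=(abs(v-y0)<2.5)&(abs(u)<35)&(s[:,2]<120);print(y0,k.sum(),np.percentile(s[k,2],[10,50,90]).round(1) if k.sum() else 0,end=";")
E
```

```text
50.85 [ 0.43686074 -0.3395319   0.27357295]
handle 1152 [ 442.5 -369.4] [ 15.4 101.3] ang -0.4925 ztop [0.0873 0.0884]
-65 202 [-1.2 -0.4  0.8];-60 151 [6.2 7.2 8.5];-55 221 [5.2 6.2 7.3];-50 218 [3.6 4.9 6.1];-45 220 [2.5 3.6 4.8];-40 208 [1.7 2.8 3.8];-35 201 [1.8 2.9 3.9];-30 213 [1.7 2.7 3.6];-25 143 [ 2.1  3.3 16. ];-20 203 [17.  19.  20.4];-15 221 [19.6 20.5 21.4];-10 52 [19.2 20.2 21. ];-5 203 [85.8 87.1 88.3];0 316 [86.8 87.7 88.7];5 433 [19.6 85.  88. ];10 262 [11.5 17.3 19.6];15 201 [14.3 17.5 19.5];20 224 [19.  20.2 21.3];25 224 [18.4 19.8 20.9];30 202 [ 2.2 14.8 18. ];35 207 [1.5 2.6 3.6];40 207 [1.9 2.7 3.8];45 203 [1.8 2.7 3.8];50 207 [1.7 2.6 3.7];55 327 [ 2.3 22.5 32.2];60 89 [-1.2 -0.1 29.7];65 195 [-1.4 -0.3  0.6];
```

View pics/w8.png

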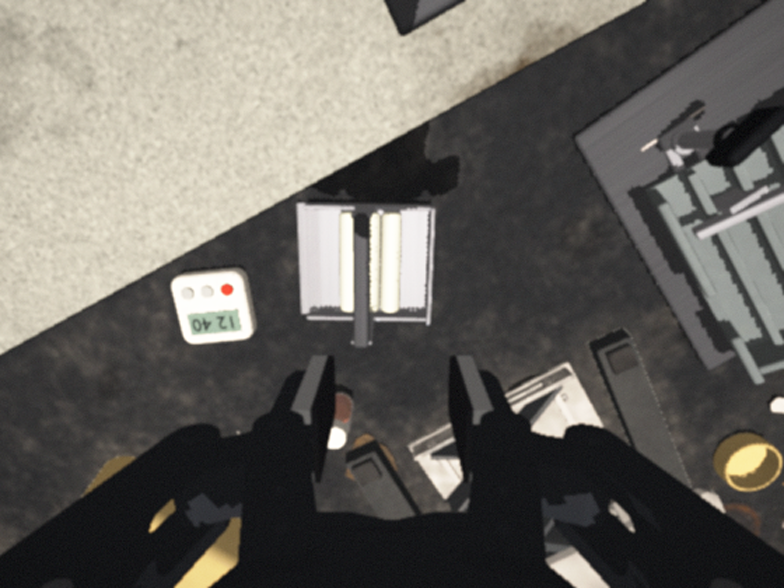

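Scoop_b's lip is on the left at (300,260), away from the rack, with its back wall at (432,265). Rods show at (347,262) and (391,262), with one likely under the handle.

```bash
python3 - <<'E'
from pour import *
X=[.4425,-.3692];q0=down(-.4925+np.pi/2);off=np.array([0,0,-.0177])
s=plan([([*X,.13],q0),([*X,.0607],q0),([*X,.16],q0),([.43,-.20,.26],R.from_euler('z',.25)*q0)])
A=pose(0,88,175,off);print(A[0]);s=plan([([.46,.0,.28],A[1]),A],s)
E
```

```text
slide [-0.074, -0.094, 0.574] rot [-0.0, 0.001, 0.026]
slide [-0.0, 0.0, 0.277] rot [-0.0, 0.0, 0.0]
slide [-0.0, -0.0, -0.397] rot [-0.0, 0.0, 0.0]
slide [0.364, 0.573, -0.4] rot [-0.0, 0.0, -0.5]
[0.5701758  0.14829303 0.2269    ]
slide [0.075, 0.805, -0.08] rot [-0.0, 0.0, -0.779]
slide [-0.523, 0.522, 0.212] rot [-0.0, -0.0, 0.0]
```

>>> {"name": "drive_tool", "arguments": {
  "slide": [
    [-0.074, -0.094, 0.2],
    [-0.074, -0.094, 0.4],
    [-0.074, -0.094, 0.574],
    [-0.074, -0.094, 0.574],
    [-0.074, -0.094, 0.574],
    [-0.074, -0.094, 0.574],
    [-0.074, -0.094, 0.574],
    [-0.074, -0.094, 0.574]
  ],
  "rotation": [
    [0, 0, 0.026],
    [0, 0, 0.026],
    [0, 0, 0.026],
    [0, 0, 0.026],
    [0, 0, 0.026],
    [0, 0, 0.026],
    [0, 0, 0.026],
    [0, 0, 0.026]
  ],
  "gripper": 0.45
}}

```text
clock: 51.9
eef_pos: [0.4424, -0.3703, 0.1306]
tool_rot: [0.244, 0.97, -0.0, 0.001]
ft_force: [0.3, 0.4, 0.2]
grip_width: 0.0386
grasp_force: 0.0
```

```bash
python3 - <<'E'
from pour import *
from scoop import handle
c=cam("top");handle(cloud(c),(.44,-.365),.1,(.076,.094))
X=[.4425,-.3692];q0=down(-.4925+np.pi/2)
plan([([*X,.0607],q0)])
E
```

```text
handle 59 [ 441.1 -365. ] [13.8 98.8] ang -0.4702 ztop [0.0875 0.092 ]
slide [0.001, 0.004, 0.278] rot [-0.001, 0.002, -0.003]
```

>>> {"name": "drive_tool", "arguments": {
  "slide": [
    [0, 0.004, 0.06],
    [0, 0.004, 0.12],
    [0, 0.004, 0.18],
    [0, 0.004, 0.23],
    [0, 0.004, 0.27],
    [0, 0.004, 0.279],
    [0, 0.004, 0.279],
    [0, 0.004, 0.279]
  ],
  "rotation": [
    [0, 0, 0],
    [0, 0, 0],
    [0, 0, 0],
    [0, 0, 0],
    [0, 0, 0],
    [0, 0, 0],
    [0, 0, 0],
    [0, 0, 0]
  ]
}}

```text
clock: 52.95
eef_pos: [0.4429, -0.3695, 0.0605]
tool_rot: [0.244, 0.97, -0.0, 0.001]
ft_force: [-1.3, -0.5, 0.1]
grip_width: 0.0386
grasp_force: 0.0
```

>>> {"name": "drive_tool", "arguments": {
  "slide": [
    [0, 0, 0],
    [0, 0, 0],
    [0, 0, 0],
    [0, 0, 0],
    [0, 0, 0],
    [0, 0, 0],
    [0, 0, 0],
    [0, 0, 0]
  ],
  "rotation": [
    [0, 0, 0],
    [0, 0, 0],
    [0, 0, 0],
    [0, 0, 0],
    [0, 0, 0],
    [0, 0, 0],
    [0, 0, 0],
    [0, 0, 0]
  ],
  "gripper": 0
}}

```text
clock: 53.95
eef_pos: [0.4428, -0.3692, 0.0603]
tool_rot: [0.244, 0.97, -0.0, 0.0]
ft_force: [0.7, 1.1, 5.0]
grip_width: 0.0109
grasp_force: 61.0
```

>>> {"name": "drive_tool", "arguments": {
  "slide": [
    [0, 0, -0.03],
    [0, 0, -0.08],
    [0, 0, -0.14],
    [0, 0, -0.2],
    [0, 0, -0.27],
    [0, 0, -0.34],
    [0, 0, -0.38],
    [0, 0, -0.4]
  ],
  "rotation": [
    [0, 0, 0],
    [0, 0, 0],
    [0, 0, 0],
    [0, 0, 0],
    [0, 0, 0],
    [0, 0, 0],
    [0, 0, 0],
    [0, 0, 0]
  ]
}}

```text
clock: 54.95
eef_pos: [0.4427, -0.3693, 0.1608]
tool_rot: [0.244, 0.97, -0.0, 0.001]
ft_force: [-0.8, -0.9, -4.6]
grip_width: 0.0115
grasp_force: 59.9
```

>>> {"name": "drive_tool", "arguments": {
  "slide": [
    [0.02, 0.03, -0.05],
    [0.06, 0.1, -0.12],
    [0.12, 0.2, -0.2],
    [0.18, 0.3, -0.27],
    [0.24, 0.39, -0.33],
    [0.3, 0.48, -0.38],
    [0.35, 0.55, -0.4],
    [0.364, 0.573, -0.4]
  ],
  "rotation": [
    [0, 0, -0.02],
    [0, 0, -0.08],
    [0, 0, -0.16],
    [0, 0, -0.25],
    [0, 0, -0.34],
    [0, 0, -0.42],
    [0, 0, -0.48],
    [0, 0, -0.5]
  ]
}}

```text
clock: 55.95
eef_pos: [0.4301, -0.1983, 0.2606]
tool_rot: [0.12, 0.993, -0.0, 0.001]
ft_force: [0.0, -1.2, -4.4]
grip_width: 0.0113
grasp_force: 59.9
```

>>> {"name": "drive_tool", "arguments": {
  "slide": [
    [0, 0.05, -0.01],
    [0.01, 0.15, -0.02],
    [0.02, 0.28, -0.04],
    [0.03, 0.42, -0.06],
    [0.045, 0.56, -0.08],
    [0.06, 0.69, -0.08],
    [0.07, 0.78, -0.08],
    [0.075, 0.805, -0.08]
  ],
  "rotation": [
    [0, 0, -0.03],
    [0, 0, -0.12],
    [0, 0, -0.25],
    [0, 0, -0.4],
    [0, 0, -0.53],
    [0, 0, -0.66],
    [0, 0, -0.75],
    [0, 0, -0.779]
  ]
}}

```text
clock: 56.95
eef_pos: [0.4608, 0.001, 0.2793]
tool_rot: [-0.074, 0.997, -0.0, -0.001]
ft_force: [0.9, -1.3, -4.1]
grip_width: 0.011
grasp_force: 59.9
```

```bash
python3 - <<'E'
from pour import *
off=np.array([0,0,-.0177]);A=pose(0,88,175,off)
s=plan([A])
for th,ly,lz in((0,87,136),(.25,87,123),(.36,87,118),(.45,87,118)): print(th);s=plan([pose(th,ly,lz,off)],s)
E
```

```text
slide [-0.52, 0.518, 0.209] rot [0.0, -0.002, 0.002]
0
slide [0.0, -0.004, 0.156] rot [0.0, -0.0, -0.0]
0.25
slide [0.0, -0.059, -0.002] rot [-0.5, 0.0, -0.0]
0.36
slide [0.0, -0.029, -0.006] rot [-0.22, 0.0, -0.0]
0.45
slide [0.0, -0.02, -0.021] rot [-0.18, 0.0, -0.0]
```

>>> {"name": "drive_tool", "arguments": {
  "slide": [
    [-0.03, 0.03, 0],
    [-0.1, 0.1, 0.01],
    [-0.18, 0.18, 0.05],
    [-0.28, 0.28, 0.09],
    [-0.37, 0.37, 0.13],
    [-0.45, 0.45, 0.17],
    [-0.5, 0.5, 0.2],
    [-0.52, 0.518, 0.209]
  ],
  "rotation": [
    [0, 0, 0],
    [0, 0, 0],
    [0, 0, 0],
    [0, 0, 0],
    [0, 0, 0],
    [0, 0, 0],
    [0, 0, 0],
    [0, 0, 0]
  ]
}}

```text
clock: 57.95
eef_pos: [0.5706, 0.1471, 0.2264]
tool_rot: [-0.073, 0.997, -0.0, -0.001]
ft_force: [-0.7, -0.1, -3.1]
grip_width: 0.011
grasp_force: 59.9
```

>>> {"name": "drive_tool", "arguments": {
  "slide": [
    [0, -0.001, 0.02],
    [0, -0.002, 0.05],
    [0, -0.002, 0.08],
    [0, -0.003, 0.11],
    [0, -0.004, 0.13],
    [0, -0.004, 0.145],
    [0, -0.004, 0.15],
    [0, -0.004, 0.15]
  ],
  "rotation": [
    [0, 0, 0],
    [0, 0, 0],
    [0, 0, 0],
    [0, 0, 0],
    [0, 0, 0],
    [0, 0, 0],
    [0, 0, 0],
    [0, 0, 0]
  ]
}}

```text
clock: 58.95
eef_pos: [0.5706, 0.1461, 0.1902]
tool_rot: [-0.073, 0.997, 0.0, 0.0]
ft_force: [-0.7, 0.1, -3.7]
grip_width: 0.0105
grasp_force: 59.9
```

```bash
python3 - <<'E'
from foot import *
from pour import *
p,q=now();A=pose(0,87,136,np.array([0,0,-.0177]));print((A[0]-p)*1e3,(A[1].inv()*q).as_rotvec())
c=cam("wrist");r=rk(cloud(c)*1000)
for y0 in range(74,100,4):
    k=(abs(r[:,1]-y0)<2)&(abs(r[:,0])<40)&(r[:,2]>122)&(r[:,2]<150);print(y0,k.sum(),np.percentile(r[k,2],[10,50,90]).round(1) if k.sum() else 0,end=";")
k=(r[:,2]>130)&(r[:,2]<170)&(abs(r[:,1]-110)<40)&(abs(r[:,0])<80);print(np.percentile(r[k,0],[1,5,95,99]).round(1))
E
```

```text
[-0.32750801  1.22879268 -2.26721514] [-2.45853765e-05 -1.34867879e-04  1.19350983e-03]
74 0 0;78 0 0;82 0 0;86 540 [136.6 137.4 138.3];90 810 [135.6 136.6 137.5];94 786 [134.5 135.5 136.4];98 789 [133.5 134.5 135.4];[-51.2 -50.9  42.5  48. ]
```

>>> {"name": "drive_tool", "arguments": {
  "slide": [
    [0, -0.007, 0],
    [0, -0.014, 0.001],
    [0, -0.022, 0.002],
    [0, -0.03, 0.003],
    [0, -0.037, 0.004],
    [0, -0.045, 0.005],
    [0, -0.053, 0.006],
    [0, -0.059, 0.006]
  ],
  "rotation": [
    [-0.06, 0, 0],
    [-0.12, 0, 0],
    [-0.19, 0, 0],
    [-0.25, 0, 0],
    [-0.31, 0, 0],
    [-0.38, 0, 0],
    [-0.45, 0, 0],
    [-0.5, 0, 0]
  ]
}}

```text
clock: 60.0
eef_pos: [0.5729, 0.131, 0.1887]
tool_rot: [-0.072, 0.989, 0.125, -0.009]
ft_force: [-0.8, 0.7, -2.8]
grip_width: 0.0108
grasp_force: 60.0
```

>>> {"name": "drive_tool", "arguments": {
  "slide": [
    [0, -0.004, -0.001],
    [0, -0.008, -0.002],
    [0, -0.011, -0.002],
    [0, -0.015, -0.003],
    [0, -0.019, -0.004],
    [0, -0.023, -0.005],
    [0, -0.027, -0.006],
    [0, -0.029, -0.006]
  ],
  "rotation": [
    [-0.03, 0, 0],
    [-0.06, 0, 0],
    [-0.08, 0, 0],
    [-0.11, 0, 0],
    [-0.14, 0, 0],
    [-0.17, 0, 0],
    [-0.2, 0, 0],
    [-0.22, 0, 0]
  ]
}}

```text
clock: 61.0
eef_pos: [0.5739, 0.1239, 0.1883]
tool_rot: [-0.071, 0.981, 0.179, -0.013]
ft_force: [-0.0, 1.0, -2.0]
grip_width: 0.0109
grasp_force: 60.2
```

>>> {"name": "drive_tool", "arguments": {
  "slide": [
    [0, -0.003, -0.003],
    [0, -0.005, -0.005],
    [0, -0.008, -0.008],
    [0, -0.01, -0.01],
    [0, -0.013, -0.013],
    [0, -0.015, -0.016],
    [0, -0.018, -0.019],
    [0, -0.02, -0.021]
  ],
  "rotation": [
    [-0.02, 0, 0],
    [-0.05, 0, 0],
    [-0.07, 0, 0],
    [-0.09, 0, 0],
    [-0.11, 0, 0],
    [-0.14, 0, 0],
    [-0.16, 0, 0],
    [-0.18, 0, 0]
  ]
}}

```text
clock: 62.0
eef_pos: [0.5748, 0.1175, 0.1914]
tool_rot: [-0.071, 0.972, 0.223, -0.016]
ft_force: [-0.8, -0.2, -0.9]
grip_width: 0.011
grasp_force: 60.2
```

```bash
python3 - <<'E'
from pour import *
c=cam("scene");save(c,"s2.png",crop=(200,140,370,300),s=3.4)
off=np.array([0,0,-.0177]);q0=down(-.4925+np.pi/2)
s=plan([pose(.2,90,150,off),pose(0,100,190,off),([.46,0,.28],down(YAW+np.pi/2)),([.43,-.20,.26],R.from_euler('z',.25)*q0),([.4428,-.3693,.16],q0)])
E
```

```text
slide [0.0, 0.116, -0.04] rot [0.501, 0.001, -0.003]
slide [0.0, 0.108, -0.096] rot [0.4, -0.0, -0.0]
slide [0.523, -0.57, -0.153] rot [0.0, -0.0, -0.0]
slide [0.236, -0.774, 0.08] rot [0.0, -0.001, 0.779]
slide [-0.213, -0.645, 0.4] rot [0.0, 0.0, 0.5]
```

View pics/s2.png

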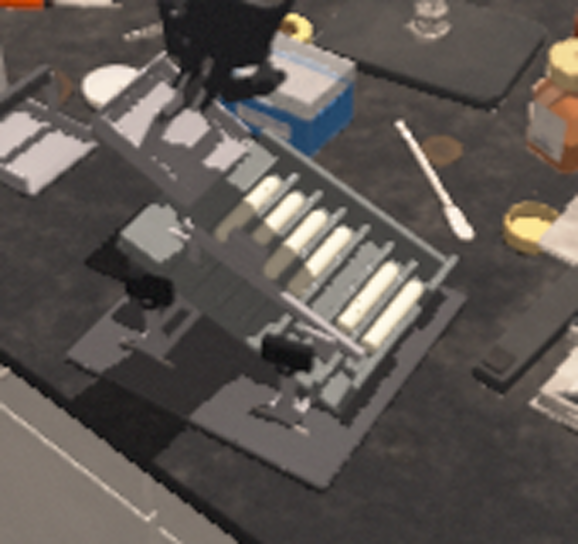

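All six rods are in the grooves, four upper from (248,205) to (322,258) and two lower at (367,297) and (393,315). Now I'll return scoop_b.

>>> {"name": "drive_tool", "arguments": {
  "slide": [
    [0, 0.015, -0.02],
    [0, 0.03, -0.03],
    [0, 0.045, -0.035],
    [0, 0.06, -0.04],
    [0, 0.075, -0.04],
    [0, 0.09, -0.04],
    [0, 0.105, -0.04],
    [0, 0.116, -0.04]
  ],
  "rotation": [
    [0.03, 0, 0],
    [0.09, 0, 0],
    [0.16, 0, 0],
    [0.23, 0, 0],
    [0.3, 0, 0],
    [0.37, 0, 0],
    [0.44, 0, 0],
    [0.5, 0, 0]
  ]
}}

```text
clock: 63.05
eef_pos: [0.5715, 0.1396, 0.2131]
tool_rot: [-0.073, 0.992, 0.099, -0.007]
ft_force: [-0.1, 0.0, -1.7]
grip_width: 0.0109
grasp_force: 60.2
```

>>> {"name": "drive_tool", "arguments": {
  "slide": [
    [0, 0.015, -0.02],
    [0, 0.03, -0.04],
    [0, 0.045, -0.055],
    [0, 0.06, -0.07],
    [0, 0.075, -0.085],
    [0, 0.09, -0.096],
    [0, 0.108, -0.096],
    [0, 0.108, -0.096]
  ],
  "rotation": [
    [0.06, 0, 0],
    [0.12, 0, 0],
    [0.18, 0, 0],
    [0.24, 0, 0],
    [0.3, 0, 0],
    [0.36, 0, 0],
    [0.4, 0, 0],
    [0.4, 0, 0]
  ]
}}

```text
clock: 64.05
eef_pos: [0.5683, 0.1614, 0.2418]
tool_rot: [-0.073, 0.997, -0.0, -0.0]
ft_force: [-0.3, -0.3, -1.7]
grip_width: 0.0109
grasp_force: 60.2
```

>>> {"name": "drive_tool", "arguments": {
  "slide": [
    [0.02, -0.02, -0.06],
    [0.09, -0.1, -0.12],
    [0.18, -0.2, -0.15],
    [0.28, -0.3, -0.153],
    [0.37, -0.4, -0.153],
    [0.45, -0.49, -0.153],
    [0.51, -0.55, -0.153],
    [0.523, -0.57, -0.153]
  ],
  "rotation": [
    [0, 0, 0],
    [0, 0, 0],
    [0, 0, 0],
    [0, 0, 0],
    [0, 0, 0],
    [0, 0, 0],
    [0, 0, 0],
    [0, 0, 0]
  ]
}}

```text
clock: 65.05
eef_pos: [0.4593, -0.0004, 0.281]
tool_rot: [-0.072, 0.997, 0.0, 0.001]
ft_force: [0.6, 0.7, -1.8]
grip_width: 0.0109
grasp_force: 60.1
```

>>> {"name": "drive_tool", "arguments": {
  "slide": [
    [0.02, -0.06, 0],
    [0.05, -0.17, 0.01],
    [0.09, -0.3, 0.02],
    [0.13, -0.44, 0.04],
    [0.17, -0.57, 0.06],
    [0.21, -0.69, 0.07],
    [0.23, -0.76, 0.08],
    [0.236, -0.774, 0.08]
  ],
  "rotation": [
    [0, 0, 0.03],
    [0, 0, 0.12],
    [0, 0, 0.25],
    [0, 0, 0.4],
    [0, 0, 0.53],
    [0, 0, 0.66],
    [0, 0, 0.75],
    [0, 0, 0.779]
  ]
}}

```text
clock: 66.05
eef_pos: [0.4295, -0.2001, 0.2597]
tool_rot: [0.123, 0.992, 0.0, -0.0]
ft_force: [-0.1, -0.1, -1.9]
grip_width: 0.0111
grasp_force: 60.2
```

>>> {"name": "drive_tool", "arguments": {
  "slide": [
    [-0.01, -0.04, 0.03],
    [-0.04, -0.13, 0.09],
    [-0.08, -0.24, 0.16],
    [-0.12, -0.36, 0.23],
    [-0.16, -0.48, 0.3],
    [-0.19, -0.58, 0.36],
    [-0.21, -0.635, 0.39],
    [-0.213, -0.645, 0.4]
  ],
  "rotation": [
    [0, 0, 0.02],
    [0, 0, 0.08],
    [0, 0, 0.16],
    [0, 0, 0.25],
    [0, 0, 0.34],
    [0, 0, 0.42],
    [0, 0, 0.48],
    [0, 0, 0.5]
  ]
}}

```text
clock: 67.05
eef_pos: [0.4423, -0.3687, 0.1594]
tool_rot: [0.245, 0.97, 0.0, -0.0]
ft_force: [0.2, -0.5, -1.7]
grip_width: 0.0112
grasp_force: 60.1
```

```bash
python3 - <<'E'
from pour import *
q0=down(-.4925+np.pi/2);X=[.4428,-.3693]
s=plan([([*X,.0655],q0),([*X,.0603],q0)])
c=cam("top");P=cloud(c).reshape(-1,3);k=(abs(P[:,0]-.4428)<.15)&(abs(P[:,1]+.3693)<.2)
print(now()[0])
E
```

```text
slide [-0.003, -0.001, 0.376] rot [0.001, -0.002, -0.003]
slide [-0.0, -0.0, 0.02] rot [0.0, -0.0, -0.0]
[ 0.44229756 -0.3684839   0.1595773 ]
```

>>> {"name": "drive_tool", "arguments": {
  "slide": [
    [0, 0, 0.06],
    [0, 0, 0.12],
    [0, 0, 0.18],
    [0, 0, 0.24],
    [0, 0, 0.3],
    [0, 0, 0.34],
    [0, 0, 0.365],
    [0, 0, 0.375]
  ],
  "rotation": [
    [0, 0, 0],
    [0, 0, 0],
    [0, 0, 0],
    [0, 0, 0],
    [0, 0, 0],
    [0, 0, 0],
    [0, 0, 0],
    [0, 0, 0]
  ]
}}

```text
clock: 68.1
eef_pos: [0.4422, -0.3687, 0.0661]
tool_rot: [0.244, 0.97, 0.0, -0.0]
ft_force: [0.5, -0.1, -2.0]
grip_width: 0.0112
grasp_force: 60.2
```

>>> {"name": "drive_tool", "arguments": {
  "slide": [
    [0, 0, 0.005],
    [0, 0, 0.01],
    [0, 0, 0.015],
    [0, 0, 0.02],
    [0, 0, 0.021],
    [0, 0, 0.021],
    [0, 0, 0.021],
    [0, 0, 0.021]
  ],
  "rotation": [
    [0, 0, 0],
    [0, 0, 0],
    [0, 0, 0],
    [0, 0, 0],
    [0, 0, 0],
    [0, 0, 0],
    [0, 0, 0],
    [0, 0, 0]
  ]
}}

```text
clock: 69.1
eef_pos: [0.4423, -0.3687, 0.0612]
tool_rot: [0.244, 0.97, -0.0, 0.0]
ft_force: [-0.6, -0.4, -2.1]
grip_width: 0.0112
grasp_force: 60.2
```

>>> {"name": "drive_tool", "arguments": {
  "slide": [
    [0, 0, 0],
    [0, 0, 0],
    [0, 0, 0],
    [0, 0, 0],
    [0, 0, -0.05],
    [0, 0, -0.15],
    [0, 0, -0.3],
    [0, 0, -0.5]
  ],
  "rotation": [
    [0, 0, 0],
    [0, 0, 0],
    [0, 0, 0],
    [0, 0, 0],
    [0, 0, 0],
    [0, 0, 0],
    [0, 0, 0],
    [0, 0, 0]
  ],
  "gripper": 0.45
}}

```text
clock: 70.1
eef_pos: [0.4416, -0.3682, 0.1872]
tool_rot: [0.244, 0.97, 0.0, -0.001]
ft_force: [1.0, -0.7, 0.1]
grip_width: 0.0385
grasp_force: 0.0
```

```bash
python3 - <<'E'
from h import *
from scoop import handle
c=cam("wrist");handle(cloud(c),(.4428,-.3693),.08,(.076,.1))
plan([([.42,-.18,.36],down(.9)),([.43,.02,.36],down(.5)),([.43,.02,.36],down(.147))])
E
```

```text
handle 2011 [ 442.  -369.6] [ 15.8 102.1] ang -0.5014 ztop [0.0873 0.0883]
slide [0.441, 0.623, -0.663] rot [-0.003, 0.024, 0.354]
slide [0.466, 0.652, -0.0] rot [0.0, -0.0, 0.8]
slide [0.0, -0.0, -0.0] rot [0.0, -0.001, 0.706]
```

>>> {"name": "drive_tool", "arguments": {
  "slide": [
    [0, 0, -0.3],
    [0.2, 0.3, -0.5],
    [0.441, 0.623, -0.663],
    [0.441, 0.623, -0.663],
    [0.441, 0.623, -0.663],
    [0.441, 0.623, -0.663],
    [0.441, 0.623, -0.663],
    [0.441, 0.623, -0.663]
  ],
  "rotation": [
    [0, 0, 0],
    [0, 0, 0.2],
    [0, 0, 0.354],
    [0, 0, 0.354],
    [0, 0, 0.354],
    [0, 0, 0.354],
    [0, 0, 0.354],
    [0, 0, 0.354]
  ]
}}

```text
clock: 71.15
eef_pos: [0.4188, -0.1801, 0.3511]
tool_rot: [0.33, 0.944, -0.0, -0.001]
ft_force: [-0.1, 0.2, 0.4]
grip_width: 0.0383
grasp_force: 0.0
```

>>> {"name": "drive_tool", "arguments": {
  "slide": [
    [0.466, 0.652, 0],
    [0.466, 0.652, 0],
    [0.466, 0.652, 0],
    [0.466, 0.652, 0],
    [0.466, 0.652, 0],
    [0.466, 0.652, 0],
    [0.466, 0.652, 0],
    [0.466, 0.652, 0]
  ],
  "rotation": [
    [0, 0, 0.8],
    [0, 0, 0.8],
    [0, 0, 0.8],
    [0, 0, 0.8],
    [0, 0, 0.8],
    [0, 0, 0.8],
    [0, 0, 0.8],
    [0, 0, 0.8]
  ]
}}

```text
clock: 72.15
eef_pos: [0.4291, 0.0198, 0.3519]
tool_rot: [0.511, 0.86, -0.0, -0.0]
ft_force: [-0.2, 0.5, -0.2]
grip_width: 0.0386
grasp_force: 0.0
```

>>> {"name": "drive_tool", "arguments": {
  "slide": [
    [0, 0, 0],
    [0, 0, 0],
    [0, 0, 0],
    [0, 0, 0],
    [0, 0, 0],
    [0, 0, 0],
    [0, 0, 0],
    [0, 0, 0]
  ],
  "rotation": [
    [0, 0, 0.706],
    [0, 0, 0.706],
    [0, 0, 0.706],
    [0, 0, 0.706],
    [0, 0, 0.706],
    [0, 0, 0.706],
    [0, 0, 0.706],
    [0, 0, 0.706]
  ]
}}

```text
clock: 73.15
eef_pos: [0.429, 0.0208, 0.3519]
tool_rot: [0.653, 0.757, -0.0, -0.0]
ft_force: [1.2, -0.6, 0.6]
grip_width: 0.0384
grasp_force: 0.0
```

```bash
python3 - <<'E'
from foot import *
c=cam("wrist");Pi=cloud(c)*1000;r=rk(Pi);b=tobed(r);I=c["image"].reshape(-1,3).sum(1)
for y0 in cy:
    k=(abs(b[:,1]-y0)<4)&(b[:,0]>-66)&(b[:,0]<64);w=k&(b[:,2]>14)&(b[:,2]<40)
    print(y0,k.sum(),w.sum(),"x",np.percentile(b[w,0],[2,98]).round(0) if w.sum()>20 else 0,"z",np.percentile(b[w,2],[50,95]).round(1) if w.sum()>20 else 0)
k=(r[:,2]>91)&(r[:,2]<101.5)&(abs(r[:,0]+132)<30)&(I<150)
for y0 in(75,-70):
    kk=k&(abs(r[:,1]-y0)<26);print("bar",cv2.minAreaRect(r[kk,:2].astype(np.float32))[2] if kk.sum() else 0)
for y0 in(-60,50):
    k=(b[:,2]>28)&(b[:,2]<36)&(abs(b[:,0]+72)<14)&(abs(b[:,1]-y0)<8);print("rail",np.percentile(r[k,0],[1,99]).round(1) if k.sum() else 0)
save(c,"w9.png",s=1.4)
E
```

```text
-103.0 286 276 x [-45.  41.] z [17.5 18.8]
-75.0 322 313 x [-45.  40.] z [17.6 18.9]
-47.0 35 0 x 0 z 0
-19.0 387 358 x [-43.  42.] z [17.5 18.9]
9.0 435 390 x [-44.  42.] z [17.5 18.9]
37.0 542 435 x [-43.  42.] z [17.4 18.8]
65.0 600 478 x [-44.  42.] z [17.4 18.9]
bar 9.098662376403809
bar 11.568224906921387
rail [-73.9 -66. ]
rail [-75.8 -65.5]
```

View pics/w9.png

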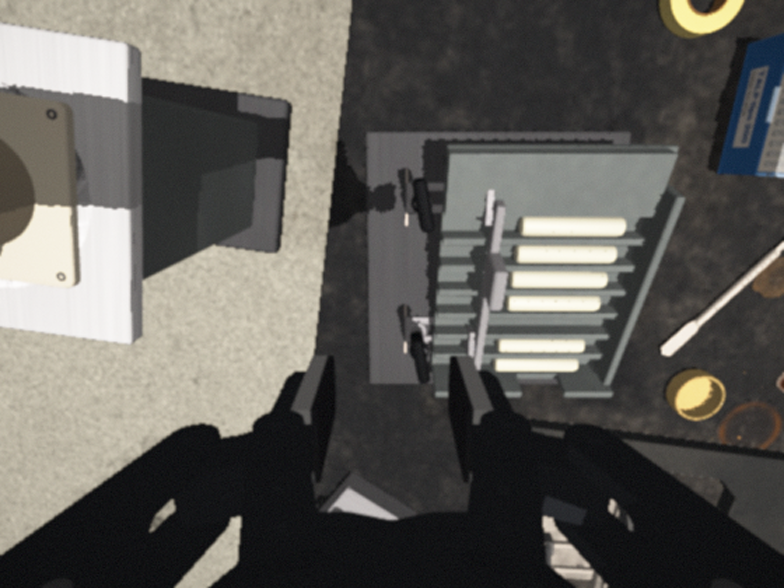

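The last view shows all six rods seated, one per groove, from (573,227) to (537,366). The rod tops stand 18 mm above the groove floors. The fence is on its marks and both clamps are turned tight. Before handing in, I'll check that scoop_a is still standing level.

```bash
python3 - <<'E'
from scoop import *
c=cam("top");P=cloud(c);handle(P,(.5423,.3555),.065,(.076,.1));handle(P,(.442,-.3696),.08,(.076,.1))
print(bot.job_done())
E
```

```text
handle 91 [558.8 370. ] [91.3 14.4] ang 0.098 ztop [0.0875 0.0926]
handle 105 [ 441.1 -366.8] [ 13.1 100.7] ang -0.4945 ztop [0.0879 0.092 ]
the job is handed in; nothing more can be done
None
```

The job is handed in: the fence is on its marks, both clamps are tight at about 1.375 rad, all six rods sit one to a groove, and both empty scoops stand level on the bench. Just before hand-in, scoop_a read about 2 cm from where I had set it, apparently knocked aside while the robot was away, and I left it there.

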